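Spin, escort and catch the canvas inspection turntable

TASK

Give the turntable a push by its wooden knob so that the canvas turns past the lamp at about one turn every five seconds, and let go. While it runs free, ride along for eight seconds with the open fingers around the knob, one on each side and close to centred on it without touching anything, ready to catch; then close the fingers on the knob, bring the turntable to a stop, and finish while still gripping the knob. Never touch the canvas, never let the turntable race at twice that speed, and leave the other things on the bench alone.

Things in the scene. Friction and masses are not known exactly. Their poses are not given: they have to be found in the camera images.
- base: black round foot of the turntable, 220 mm across, 34 mm high, fixed; origin on the turning axis at bench height, yaw always 0. It carries a steel plate 320 mm across, 10 mm thick, upper face at 46 mm, on a free bearing: nominal inertia 0.043 kg m2 (varies -40 to +60 percent), drag 0.0022 N m s/rad, dry friction 0.0008 N m: coasts down in about 17 s (time constant)
- turntable (a joint): angle in rad of the turning plate. At 0 the knob lies from the turning axis towards world +x; grows counter-clockwise seen from above. It turns endlessly either way, with no stops, and starts at rest at any angle
- knob_grip (a point): grip point on the upright wooden knob of the turntable, a cylinder 30 mm across, 60 mm tall, on a 12 mm pin near the plate's rim; it spins freely on the pin. The point is on the knob's axis, 125 mm from the turning axis, 141 mm above the bench, 25 mm below the knob's top, 35 mm above its lower end
- canvas_top (a point): centre of the upper face of the small painted canvas on wooden bars, 150 x 150 mm and 20 mm thick, fixed on the plate by two small aluminium clips. Its face is 66 mm above the bench and its centre lies 20 mm from the turning axis, on the side away from the knob; the clips reach up to 76 mm above the bench
- pliers: canvas pliers with two wooden handles lying on the bench, 210 mm long and up to 80 mm wide, 22 mm high, origin near the joint of the handles; leave alone
- tack_jar: jar, 64 mm across and 80 mm tall, origin under its centre; leave alone
- wedge_tub: clear plastic tub 160 x 120 x 60 mm, origin under its centre; leave alone
- bar_offcut: piece of wooden stretcher bar 200 x 40 x 18 mm, origin under its centre; leave alone

How it is judged (in metres and radians):
On the way, in this order (a step that is already met when the one before it is completed fails the run):
1. the robot, in touch with the knob, has the turntable turning at 0.7 rad/s or more ((velocity of joint turntable above 0.7 rad/s or velocity of joint turntable below -0.7 rad/s) and contact force between the fingers and knob above 0.1 N), for 0.05 s.
2. the turntable turns freely at 0.3 rad/s or more, untouched, while the tool rides with the knob for 7 s: TCP within 20 mm horizontally and 22 mm in height of the grip point ((velocity of joint turntable above 0.3 rad/s or velocity of joint turntable below -0.3 rad/s) and contact force between each of the fingers, the arm and turntable below 0.1 N and horizontal distance between the grasp point and knob_grip below 0.02 m and z of the grasp point in the frame of knob_grip between -0.022 and 0.022 m), for 7 s.
3. the knob is gripped and the turntable stands still (velocity of joint turntable between -0.08 and 0.08 rad/s and contact force between the fingers and knob above 2 N and horizontal distance between the grasp point and knob_grip below 0.02 m), for 0.2 s.
At the end, for the whole second after the job is handed in: the fingers grip the knob (more than 2 N, TCP within 20 mm of its axis) and the turntable stands still (under 0.08 rad/s) (all of step 3); the arm keeps its last pose, push and grip.
It fails at once if the turntable races (over 2.5 rad/s) (velocity of joint turntable above 2.5 rad/s or velocity of joint turntable below -2.5 rad/s).
It fails at once if the canvas is touched (contact force between any of the fingers, the arm and turntable_c0 above 0.5 N).
It fails at once if a bystander is moved by more than 20 mm (distance of any of pliers, tack_jar, wedge_tub, bar_offcut from where it was at the start of the episode above 0.02 m).
It also fails if it takes over 50 s, if anything falls off the work surface, if the arm or the gripper's body presses on something with over 40 N, if the wrist force passes 120 N, or if a joint passes its speed limit or range.

ROBOT

A 6-joint arm with a two-finger parallel gripper is mounted at the origin on the work surface. World frame = base frame: x ahead of the robot, y to its left, z up, the work surface at z = 0. Lengths are in m, angles in degrees, forces in N, time in s.
With the tool pointing down it reaches from about 0.375 to 0.975 m from the base axis. Payload 3.8 kg.
Tool frame: the origin (TCP) lies between the finger pads, 19 mm behind the fingertips; this is the grasp point; z points along the fingers, x is the direction in which the jaws open and shut, and the axes are right-handed (so a half turn about z gives the same grasp; the last joint's range is limited). The gripper opens to 88 mm and grips with 3 to 60 N. Pads are 18 mm wide; open, the fingers measure 123 mm over their backs; the gripper's body (75 mm by 187 mm) begins 45 mm behind the grasp point.
Start: joints at [67.615, 15.12, 91.902, -0, 72.978, -2.114], TCP at [0.234, 0.633, 0.257] pointing down, gripper open.
Joint ranges: [-150.88, 150.88], [-54.13, 125.18], [17.81, 147.31], [-75.09, 255.09], [0, 152.58], [-146.25, 146.25]. Speed limits (degrees/s): [147.25, 147.25, 180, 180, 180, 180].

INTERFACE

Orientations are given as a 3x3 rotation matrix whose columns are the frame's x, y, z axes.
In Python, from station import robot gives the robot as it stands. The module is installed in compiled form; this text tells all that it offers.
- The arm moves only by the shell command python3 -m handwheel 'ROWS' [FORCE]. ROWS is JSON, a list of rows, each an object of numbers: "tx", "ty", "tz": the shift along the tool's x, y, z in cm; "wx", "wy", "wz": the turn, a rotation vector about the tool's x, y, z in rad; "gripper": the finger opening in cm, from 0 to 8.81. A call has 1 to 10 rows; each row is the pose to reach, as a shift and turn from the pose commanded when the call began, along the tool's axes at that moment; what a row does not reach only later rows make up. A row lasts 1/8 s, in which the tool goes at most 62.5 mm and 10.7 degrees, less where a joint would pass 70% of its speed; a pose out of reach is approached as far as the arm can. A call with a gripper value outside its range is refused whole. The fingers move at their own pace and stop on an object; FORCE is the grip in N (left out, the last holds). Time passes only in rows, so rows that repeat a pose let the fingers close. It gives the time, the measured TCP pose, the force and the opening at its end, in the units of the state.
- robot.get_obs(): the state, without advancing time (a new reading comes with each control period).
- robot.read_camera(name): name is "side" or "top"; returns a dict with "img" (480x640x3 uint8, red, green, blue), "intrinsics" (3x3 intrinsics, pixels), "dist" ([k1, k2, p1, p2, k3] as OpenCV has them; the pictures are not rectified), "view" (4x4, takes a point from world to camera coordinates). Camera axes: x right, y down, z forward; pixel columns grow to the right and rows downward; lengths in m; the calibration is good to about 2 mm. A picture is of the moment at which its call begins. There is no depth.
- robot.hand_in(): hands the job in, once; it reports no verdict.
Trained networks look in a picture, given as the dict that the camera call returned (one of the last four; its "shot" number tells which), for a name from the list of things; names that differ only in an ending like _2 or _b are one class to them, and where a whole thing is asked for, a point or a joint stands for the part that bears it (a point fixed in the world has none). Each returns a list of dicts, best first, with "confidence" (0 to 1); they miss things now and then, are a little off and sometimes report something else, mostly with a low value. They report only what shows in the picture. A call takes as long as a camera call.
- robot.boxes_of(picture, target): "centre" ([row, column] in pixels, amid what is visible of it).
- robot.cut_out(picture, target): "region" (480x640 bool, what is visible of it) and "centre" ([row, column] in pixels, amid what is visible of it).
The state is a dict: "clock": time; "joint_pos": joint angles; "qvel": joint speeds; "joint_torque": joint torques, N m; "ee_pos": TCP position; "ee_rot": TCP orientation; "wrist_force": force on the tool from outside, world axes, zero at the start; "wrist_torque": the same for the moment, N m; "width": finger opening in m.
Only numpy, scipy, OpenCV 4.12 (cv2) and the standard library are available. Lean on these libraries where they do the work, as an engineer would, in place of code of your own. Each camera call takes 0.05 s, during which the arm holds its last target.

## Working session

There is one attempt and no reset: what is moved stays moved. The work goes in short steps, Python scripts to look and compute and a shell command to move; the robot and the scene stay as the last step left them, time stands still between calls to the robot, and variables do not carry over. Pictures are saved under pics/ and viewed, and the job is handed in when it is done.

```bash
ls; mkdir -p pics; python3 - <<'E'
from station import robot
import cv2
o=robot.get_obs()
for k in o: print(k,o[k])
for n in("side","top"):
    p=robot.read_camera(n); cv2.imwrite(f"pics/{n}0.png",p["img"][:,:,::-1])
    print(n,p["intrinsics"],p["dist"],p["view"])
    for t in("base","knob_grip","canvas_top","pliers","tack_jar","wedge_tub","bar_offcut"):
        print(t,[(b["centre"],round(b["confidence"],2)) for b in robot.boxes_of(p,t)][:2])
E
```

```text
pics
clock 0.0
joint_pos [ 6.76152510e+01  1.51699719e+01  9.19816134e+01  1.23644582e-03
  7.29768167e+01 -2.11343387e+00]
qvel [-0.12814529 -0.13400933 -0.0039922   0.02979802  0.04949023  0.00995497]
joint_torque [-8.31981542e-04 -5.02089393e+01 -3.56882787e+01  7.28270249e-02
  2.88927468e-02 -1.51637319e-04]
ee_pos [0.23359553 0.63257562 0.256075  ]
ee_rot [[ 3.46471029e-01  9.38060267e-01 -8.72521119e-04]
 [ 9.38058001e-01 -3.46472112e-01 -2.06431137e-03]
 [-2.23875271e-03 -1.03251332e-04 -9.99997489e-01]]
wrist_force [ 0.49978964 -0.58354904 -0.85929863]
wrist_torque [-0.01942432  0.01480126 -0.03076147]
width 0.08831067422052423
side [[444.320964     0.         317.48765945]
 [  0.         444.320964   243.63598563]
 [  0.           0.           1.        ]] [-0.07346244  0.          0.          0.          0.        ] [[ 0.97494218 -0.22135513  0.02212797 -0.51596407]
 [-0.12688132 -0.63501429 -0.76200917  0.13892687]
 [ 0.18272622  0.74010726 -0.64718805  1.08474728]
 [ 0.          0.          0.          1.        ]]
base [([267.9, 334.7], 0.82)]
knob_grip [([227.4, 381.9]
[... 228 characters left out ...]
         318.33426034]
 [  0.         453.43062643 251.68202625]
 [  0.           0.           1.        ]] [-0.06179822  0.          0.          0.          0.        ] [[-8.26516639e-03 -9.99965577e-01 -7.29218218e-04  9.86483922e-03]
 [-9.77523892e-01  8.23330095e-03 -2.10663841e-01  5.61165589e-01]
 [ 2.10662593e-01 -1.02834346e-03 -9.77558292e-01  1.07099784e+00]
 [ 0.00000000e+00  0.00000000e+00  0.00000000e+00  1.00000000e+00]]
base [([252.3, 333.7], 0.97)]
knob_grip [([191.4, 321.4], 0.64)]
canvas_top [([251.4, 331.8], 0.67)]
pliers [([313.4, 156.1], 0.57)]
tack_jar [([208.4, 491.9], 0.75), ([206.6, 166.4], 0.27)]
wedge_tub [([303.3, 498.9], 0.56)]
bar_offcut [([205.9, 168.5], 0.71)]
```

View pics/side0.png

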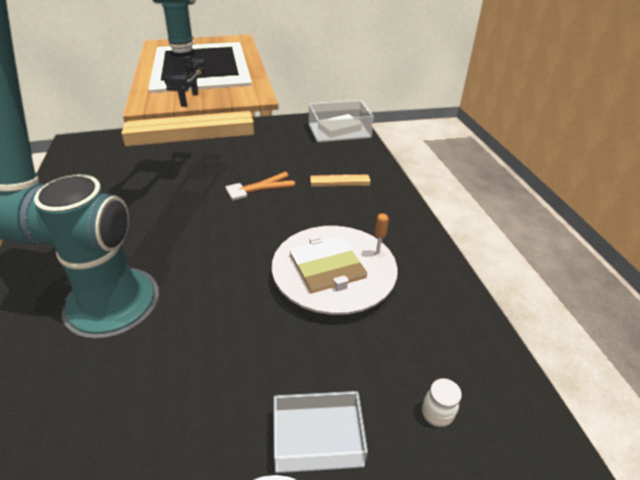

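View pics/top0.png

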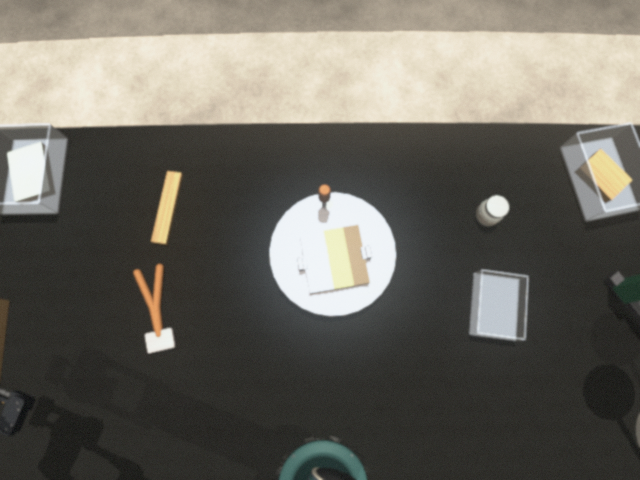

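The side view shows the plate centred near (row 268, col 334) and the knob top at about (218, 382). In the top view the plate is near (252, 333) and the knob at about (190, 324), pointing roughly along +x. Next I'll measure both.

```bash
cat > h.py <<'E'
import numpy as np, cv2
from scipy.optimize import least_squares
from station import robot
def proj(p,P):
    V=p["view"]; r,_=cv2.Rodrigues(V[:3,:3]); 
    return cv2.projectPoints(np.atleast_2d(np.asarray(P,float)),r,V[:3,3],p["intrinsics"],np.array(p["dist"]))[0][:,0]
def ray(p,uv,z):
    n=cv2.undistortPoints(np.array([[uv]],float),p["intrinsics"],np.array(p["dist"]))[0,0]
    V=p["view"];R=V[:3,:3];c=-R.T@V[:3,3];d=R.T@np.array([n[0],n[1],1]);return c+d*(z-c[2])/d[2]
E
python3 - <<'E'
from h import *
cams={n:robot.read_camera(n) for n in("side","top")}
res=[]
for n,p in cams.items():
    for t in("turntable","base","knob_grip","canvas_top"):
        c=robot.cut_out(p,t)
        if c:
            m=c[0]["region"].astype(np.uint8); ys,xs=np.where(m)
            print(n,t,round(c[0]["confidence"],2),m.sum(),xs.min(),xs.max(),ys.min(),ys.max(),c[0]["centre"])
            vis=p["img"].copy(); vis[m>0]=(255,0,0); cv2.imwrite(f"pics/m_{n}_{t}.png",vis[:,:,::-1])
    # plate by brightness
    g=cv2.cvtColor(p["img"],cv2.COLOR_RGB2GRAY)
    m=(g>90).astype(np.uint8); k,l,s,_=cv2.connectedComponentsWithStats(m)
    lab=l[260,300]; mm=(l==lab).astype(np.uint8)
    cs=max(cv2.findContours(mm,0,1)[0],key=cv2.contourArea); hull=cv2.convexHull(cs)
    print(n,"plate",s[lab],cv2.fitEllipse(cs))
    pts=np.array([ray(p,q,0.046)[:2] for q in cs[:,0].astype(float)])
    f=least_squares(lambda v:np.hypot(pts[:,0]-v[0],pts[:,1]-v[1])-v[2],[pts[:,0].mean(),pts[:,1].mean(),.16],loss="soft_l1",f_scale=.002)
    print("centre,r",f.x)
E
```

```text
side turntable 0.88 8874 272 396 215 313 [269.1, 337.2]
side base 0.89 9187 271 397 213 314 [268.3, 336.7]
side knob_grip 0.69 261 375 388 214 237 [226.0, 381.7]
side plate [ 271  213  127  102 9105] ((337.01654052734375, 266.56597900390625), (94.1569595336914, 130.4082794189453), 79.9159927368164)
centre,r [ 0.5657325  -0.03212736  0.16300657]
top turntable 0.67 12217 270 395 184 314 [251.8, 332.6]
top base 0.83 12232 270 395 185 315 [252.9, 333.6]
top knob_grip 0.61 165 319 329 184 201 [193.6, 326.7]
top canvas_top 0.82 12318 269 395 184 315 [251.8, 329.2]
top plate [  268   184   129   133 12839] ((332.1846618652344, 253.05213928222656), (126.49494934082031, 128.155517578125), 122.0835952758789)
centre,r [ 0.56401919 -0.03003126  0.16202872]
```

```bash
python3 - <<'E'
from h import *
cams={n:robot.read_camera(n) for n in("side","top")}
obs=[]
for n,p in cams.items():
    hsv=cv2.cvtColor(p["img"],cv2.COLOR_RGB2HSV)
    b=robot.boxes_of(p,"knob_grip")[0]["centre"]; r0,c0=map(int,b)
    m=np.zeros((480,640),np.uint8); s=hsv[r0-25:r0+25,c0-20:c0+20]
    m[r0-25:r0+25,c0-20:c0+20]=((s[...,0]<15)&(s[...,1]>110)).astype(np.uint8)
    ys,xs=np.where(m); print(n,m.sum(),xs.min(),xs.max(),ys.min(),ys.max(),xs.mean(),ys.mean())
    obs.append((p,xs.mean(),ys.mean()))
    big=cv2.resize(p["img"][r0-40:r0+40,c0-50:c0+50],None,fx=6,fy=6); cv2.imwrite(f"pics/k_{n}.png",big[:,:,::-1])
C=np.array([.5648,-.031])
# model: silhouette centroid of cylinder convex hull
def sil(p,x,y):
    a=np.linspace(0,2*np.pi,40)
    P=[[x+.015*np.cos(t),y+.015*np.sin(t),z] for z in(.106,.166) for t in a]
    h=cv2.convexHull(proj(p,P).astype(np.float32)); M=cv2.moments(h); return M["m10"]/M["m00"],M["m01"]/M["m00"]
def f(v):
    r=[]
    for p,u,w in obs:
        q=sil(p,*v); r+=[q[0]-u,q[1]-w]
    return r
s=least_squares(f,[.69,-.03]); print(s.x,s.fun, s.x-C,np.hypot(*(s.x-C)),np.degrees(np.arctan2(*(s.x-C)[::-1])))
for p,u,w in obs: 
    print(least_squares(lambda v:[sil(p,*v)[0]-u,sil(p,*v)[1]-w],[.69,-.03]).x)
for n,p in cams.items(): # bystanders
    for t,z in(("pliers",.01),("tack_jar",.04),("wedge_tub",.03),("bar_offcut",.01)):
        b=robot.boxes_of(p,t)
        if b: print(n,t,ray(p,b[0]["centre"][::-1],z).round(3))
E
```

```text
side 251 375 388 213 237 381.39442231075697 225.23505976095618
top 83 319 329 185 194 324.1686746987952 189.34939759036143
[ 0.69251347 -0.0102269 ] [ 1.51303486 -0.09863254  0.13991648  1.61892276] [0.12771347 0.0207731 ] 0.1293918551509308 9.238481417652718
[ 0.6886137 -0.0098743]
[ 0.69660781 -0.00993862]
side pliers [0.425 0.431 0.01 ]
side tack_jar [ 0.424 -0.457  0.04 ]
side wedge_tub [ 0.425 -0.455  0.03 ]
side bar_offcut [0.688 0.401 0.01 ]
top pliers [0.415 0.42  0.01 ]
top tack_jar [ 0.678 -0.451  0.04 ]
top wedge_tub [ 0.424 -0.456  0.03 ]
top bar_offcut [0.702 0.407 0.01 ]
```

View pics/k_top.png

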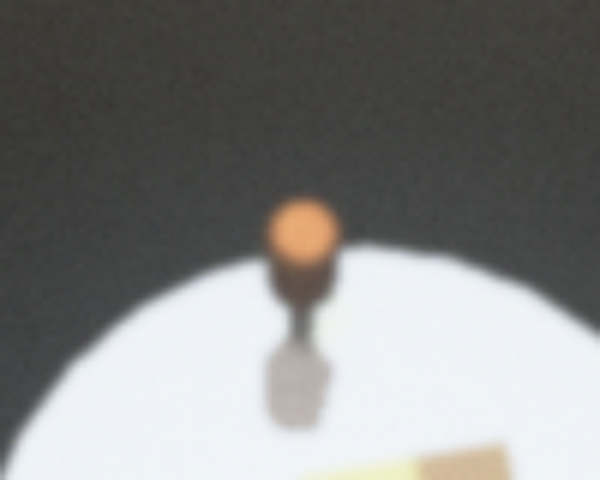

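View pics/k_side.png

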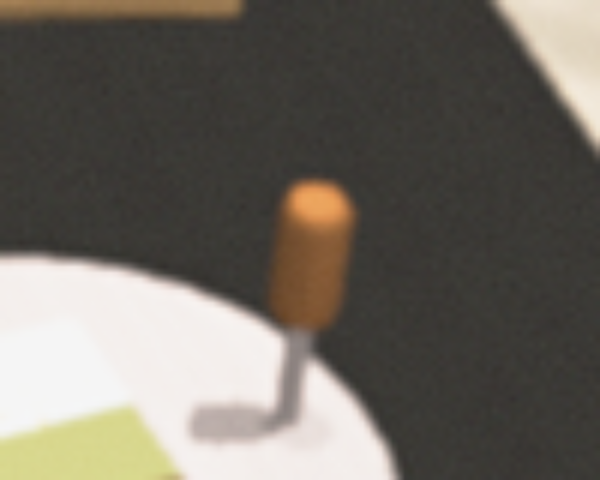

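Axis is at about (0.565, -0.031). The knob is at about (0.688, -0.010), so radius 125 mm and angle about 9.7°, which matches the given 125 mm. Next I'll move above it.

```bash
python3 -m handwheel '[{"tx":-2,"ty":3},{"tx":-5,"ty":7},{"tx":-8,"ty":11.6},{"tx":-11,"ty":16},{"tx":-14,"ty":20.4},{"tx":-17,"ty":24.8},{"tx":-20,"ty":29},{"tx":-23,"ty":33.5},{"tx":-26,"ty":38},{"tx":-29,"ty":42.3}]'; python3 -m handwheel '[{"tx":-3,"ty":4.4},{"tx":-6,"ty":8.8},{"tx":-9,"ty":13.2},{"tx":-12,"ty":17.5},{"tx":-14,"ty":20.5},{"tx":-15,"ty":22},{"tx":-15.5,"ty":22.6},{"tx":-15.5,"ty":22.6,"tz":2},{"tx":-15.5,"ty":22.6,"tz":4},{"tx":-15.5,"ty":22.6,"tz":4}]'
python3 - <<'E'
from h import *
o=robot.get_obs(); print(o["clock"],o["ee_pos"],o["ee_rot"],o["joint_pos"],o["wrist_force"])
for n in("side","top"):
    p=robot.read_camera(n); cv2.imwrite(f"pics/{n}1.png",p["img"][:,:,::-1])
E
```

```text
1.9 [0.23386475 0.63318994 0.25742129] [[ 3.46440830e-01  9.38071826e-01  4.58219230e-06]
 [ 9.38071826e-01 -3.46440830e-01  9.13602045e-06]
 [ 1.01577019e-05  1.13333499e-06 -1.00000000e+00]] [ 6.76145624e+01  1.51195532e+01  9.19017831e+01 -4.53942463e-05
  7.29780798e+01 -2.11565015e+00] [ 0.0953465  -0.91720032  0.59164605]$[0]: bad value
$[0]: bad value
```

View pics/side1.png

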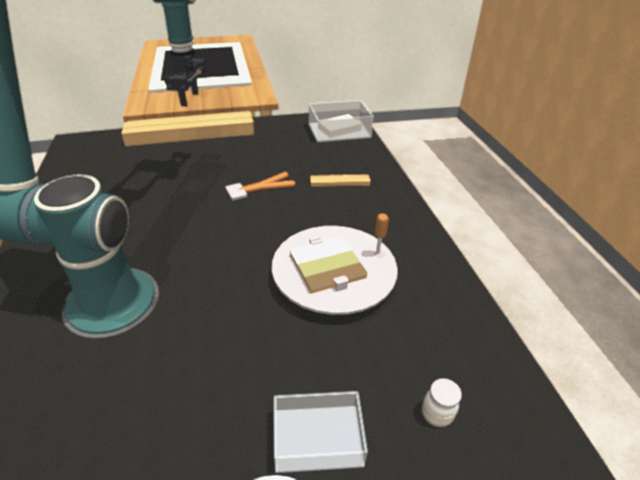

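View pics/top1.png

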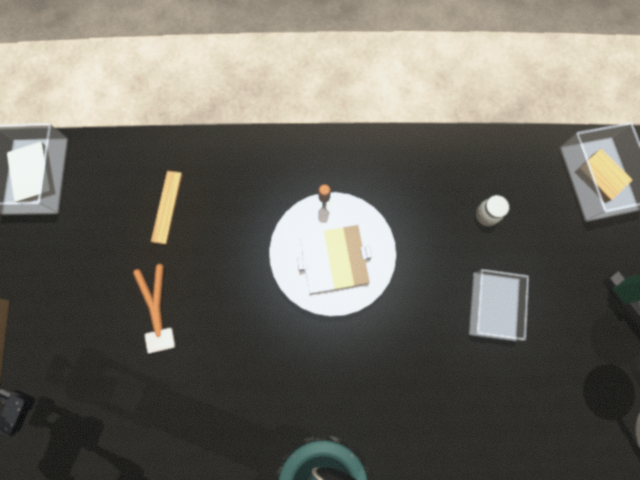

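The pictures haven't changed: the calls were refused, so nothing moved. Each row probably needs all seven keys.

```bash
python3 -m handwheel '[{"tx":-2,"ty":3,"tz":0,"wx":0,"wy":0,"wz":0,"gripper":8.8}]'
```

```text
clock: 2.12
ee_pos: [0.2542, 0.6051, 0.2573]
ee_rot: [[0.344, 0.939, -0.0], [0.939, -0.344, 0.001], [0.001, -0.001, -1.0]]
wrist_force: [0.2, -0.6, 0.3]
width: 0.088
```

```bash
python3 -m handwheel '[{"tx":-3,"ty":4.4,"tz":0,"wx":0,"wy":0,"wz":0,"gripper":8.8},{"tx":-6,"ty":8.8,"tz":0,"wx":0,"wy":0,"wz":0,"gripper":8.8},{"tx":-9,"ty":13.1,"tz":0,"wx":0,"wy":0,"wz":0,"gripper":8.8},{"tx":-12,"ty":17.5,"tz":0,"wx":0,"wy":0,"wz":0,"gripper":8.8},{"tx":-15,"ty":21.9,"tz":0,"wx":0,"wy":0,"wz":0,"gripper":8.8},{"tx":-18,"ty":26.2,"tz":0,"wx":0,"wy":0,"wz":0,"gripper":8.8},{"tx":-21,"ty":30.6,"tz":0,"wx":0,"wy":0,"wz":0,"gripper":8.8},{"tx":-24,"ty":35,"tz":0,"wx":0,"wy":0,"wz":0,"gripper":8.8},{"tx":-27,"ty":39.3,"tz":0,"wx":0,"wy":0,"wz":0,"gripper":8.8},{"tx":-30,"ty":43.7,"tz":0,"wx":0,"wy":0,"wz":0,"gripper":8.8}]'
python3 -m handwheel '[{"tx":-3,"ty":4.4,"tz":0,"wx":0,"wy":0,"wz":0,"gripper":8.8},{"tx":-6,"ty":8.8,"tz":0,"wx":0,"wy":0,"wz":0,"gripper":8.8},{"tx":-9,"ty":13,"tz":0,"wx":0,"wy":0,"wz":0,"gripper":8.8},{"tx":-11.5,"ty":16.7,"tz":0,"wx":0,"wy":0,"wz":0,"gripper":8.8},{"tx":-12.5,"ty":18.2,"tz":2,"wx":0,"wy":0,"wz":0,"gripper":8.8},{"tx":-12.5,"ty":18.2,"tz":4,"wx":0,"wy":0,"wz":0,"gripper":8.8}]'
python3 - <<'E'
from h import *
o=robot.get_obs(); print(o["clock"],o["ee_pos"],o["joint_pos"],o["wrist_force"])
for n in("side","top"):
    p=robot.read_camera(n); cv2.imwrite(f"pics/{n}2.png",p["img"][:,:,::-1])
E
```

```text
clock: 3.38
ee_pos: [0.5619, 0.1697, 0.2577]
ee_rot: [[0.347, 0.938, 0.001], [0.938, -0.347, 0.0], [0.001, 0.001, -1.0]]
wrist_force: [1.2, 1.1, -0.1]
width: 0.0882
clock: 4.12
ee_pos: [0.6882, -0.0096, 0.2154]
ee_rot: [[0.348, 0.938, -0.001], [0.938, -0.348, 0.0], [-0.0, -0.001, -1.0]]
wrist_force: [-0.6, 0.4, -0.9]
width: 0.0883
4.125 [ 0.68822514 -0.00955482  0.21538026] [-2.87941051e+00  1.81080558e+01  9.25963476e+01  2.46684769e-02
  6.93733901e+01 -7.25297595e+01] [-0.56871146  0.41904087 -0.85382363]
```

View pics/side2.png

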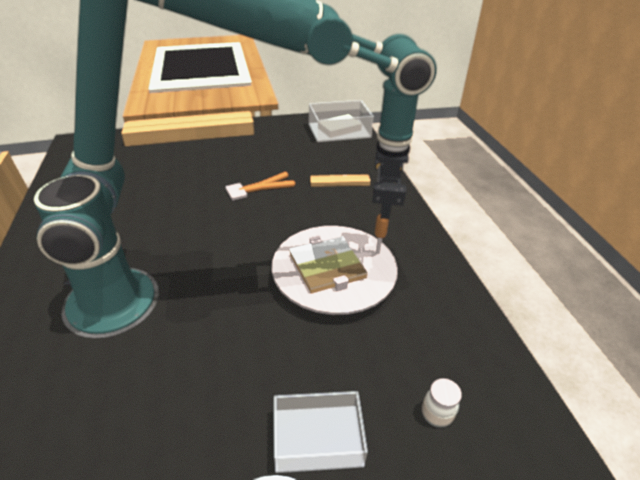

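View pics/top2.png

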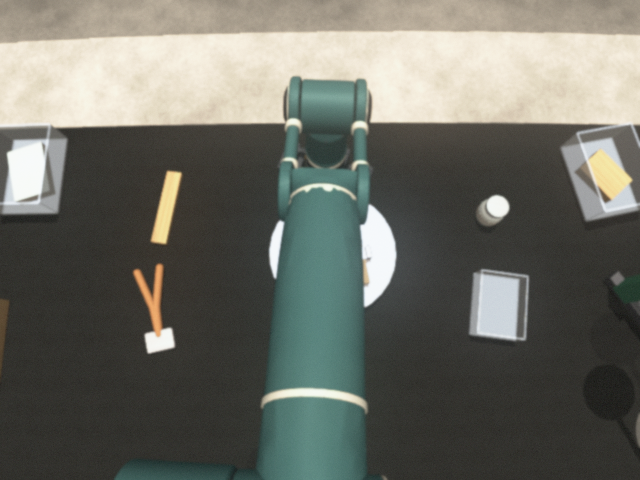

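The side view shows the jaw right over the knob (knob near col 382, row 228), with the plate clearly visible. The top view is hidden by the arm, so I'll track with the side camera. Descending now.

```bash
python3 -m handwheel '[{"tx":0,"ty":0,"tz":2.5,"wx":0,"wy":0,"wz":0,"gripper":8.8},{"tx":0,"ty":0,"tz":5,"wx":0,"wy":0,"wz":0,"gripper":8.8},{"tx":0,"ty":0,"tz":7.2,"wx":0,"wy":0,"wz":0,"gripper":8.8},{"tx":0,"ty":0,"tz":7.2,"wx":0,"wy":0,"wz":0,"gripper":8.8}]'
python3 - <<'E'
from h import *
p=robot.read_camera("side"); cv2.imwrite("pics/side3.png",p["img"][:,:,::-1])
cv2.imwrite("pics/side3z.png",cv2.resize(p["img"][150:330,250:450],None,fx=3.5,fy=3.3)[:,:,::-1])
E
```

```text
clock: 4.72
ee_pos: [0.6862, -0.0079, 0.1427]
ee_rot: [[0.345, 0.938, -0.005], [0.938, -0.345, 0.0], [-0.001, -0.005, -1.0]]
wrist_force: [-0.9, -0.4, -0.2]
width: 0.0881
```

View pics/side3z.png

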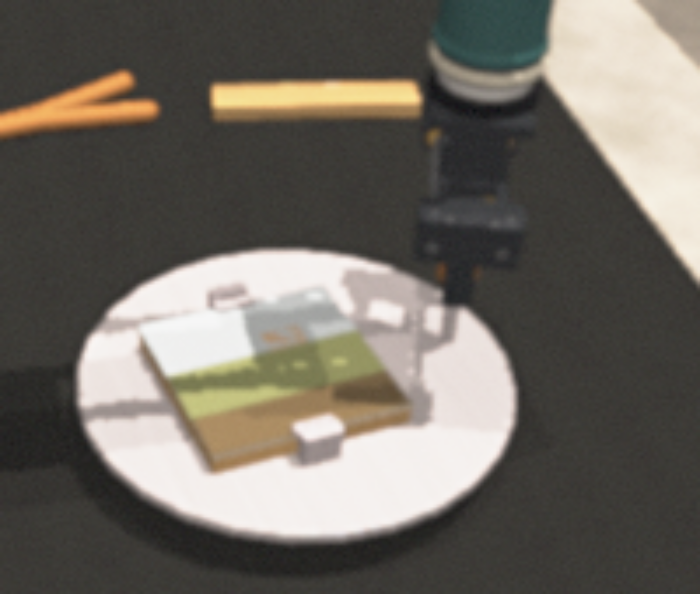

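The near finger now hides the knob at about (row 235, col 380) and the canvas is untouched. I'll close the fingers on it, one row at a time, to see their pace.

```bash
for i in 1; do python3 -m handwheel '[{"tx":0,"ty":0,"tz":0,"wx":0,"wy":0,"wz":0,"gripper":0}]' 6;  python3 -m handwheel '[{"tx":0,"ty":0,"tz":0,"wx":0,"wy":0,"wz":0,"gripper":0}]'; python3 -m handwheel '[{"tx":0,"ty":0,"tz":0,"wx":0,"wy":0,"wz":0,"gripper":0}]'; python3 -m handwheel '[{"tx":0,"ty":0,"tz":0,"wx":0,"wy":0,"wz":0,"gripper":0}]'; python3 -m handwheel '[{"tx":0,"ty":0,"tz":0,"wx":0,"wy":0,"wz":0,"gripper":0}]'; done
```

```text
clock: 4.9
ee_pos: [0.6893, -0.0088, 0.1468]
ee_rot: [[0.346, 0.938, 0.002], [0.938, -0.346, -0.0], [0.001, 0.002, -1.0]]
wrist_force: [-1.3, 0.6, -0.1]
width: 0.0799
clock: 5.03
ee_pos: [0.6894, -0.0091, 0.147]
ee_rot: [[0.346, 0.938, 0.002], [0.938, -0.346, -0.0], [0.001, 0.002, -1.0]]
wrist_force: [-1.1, -0.7, 0.2]
width: 0.0703
clock: 5.15
ee_pos: [0.689, -0.0092, 0.1464]
ee_rot: [[0.347, 0.938, 0.002], [0.938, -0.347, -0.0], [0.001, 0.001, -1.0]]
wrist_force: [0.7, 0.5, 0.2]
width: 0.0603
clock: 5.28
ee_pos: [0.6887, -0.0092, 0.1458]
ee_rot: [[0.347, 0.938, 0.001], [0.938, -0.347, -0.0], [0.0, 0.001, -1.0]]
wrist_force: [-0.6, -0.2, 0.4]
width: 0.0501
clock: 5.4
ee_pos: [0.6885, -0.0092, 0.1455]
ee_rot: [[0.347, 0.938, 0.0], [0.938, -0.347, 0.0], [0.0, 0.0, -1.0]]
wrist_force: [-1.0, 0.2, -0.3]
width: 0.04
```

```bash
python3 -m handwheel '[{"tx":0,"ty":0,"tz":0,"wx":0,"wy":0,"wz":0,"gripper":0},{"tx":0,"ty":0,"tz":0,"wx":0,"wy":0,"wz":0,"gripper":0},{"tx":0,"ty":0,"tz":0,"wx":0,"wy":0,"wz":0,"gripper":0}]'
cat >> h.py <<'E'
C=np.array([.565,-.031])
YAW=np.arctan2(.9381,.3464); TX=np.array([np.cos(YAW),np.sin(YAW)]); TY=np.array([TX[1],-TX[0]])
def template():
    img=cv2.imread("pics/tpl.png")[:,:,::-1]
    return img
def chroma(a):
    a=a.astype(float)+8; return np.c_[np.log(a[:,0]/a[:,1]),np.log(a[:,1]/a[:,2])]
gx,gy=np.meshgrid(np.arange(-.105,.066,.004),np.arange(-.085,.086,.004))
G=np.c_[gx.ravel(),gy.ravel()]
def samp(p,img,th):
    c,s=np.cos(th),np.sin(th); P=np.c_[C[0]+c*G[:,0]-s*G[:,1],C[1]+s*G[:,0]+c*G[:,1],np.full(len(G),.066)]
    uv=proj(p,P).astype(np.float32)
    return cv2.remap(img,uv[:,0].reshape(-1,1),uv[:,1].reshape(-1,1),cv2.INTER_LINEAR)[:,0]
def angle(p,tpl,th0,guess,span=.5):
    blur=lambda i:cv2.GaussianBlur(np.ascontiguousarray(i),(0,0),1.0)
    T=chroma(samp(p,blur(tpl),th0)); I=blur(p["img"])
    def cost(th):
        a=samp(p,I,th); d=np.linalg.norm(chroma(a)-T,axis=1); w=a.sum(1)>60
        return np.minimum(d,.25)[w].mean() if w.sum()>100 else 1
    ts=guess+np.arange(-span,span+1e-6,.01); cs=np.array([cost(t) for t in ts]); i=int(cs.argmin())
    if 0<i<len(ts)-1:
        a,b,c=cs[i-1:i+2]; t=ts[i]+.01*.5*(a-c)/(a-2*b+c)
    else: t=ts[i]
    return t,cs[i],np.median(cs)
E
cp pics/side0.png pics/tpl.png
python3 - <<'E'
from h import *
o=robot.get_obs(); print(o["clock"],o["ee_pos"],o["width"],o["wrist_force"])
d=o["ee_pos"][:2]-C; print(np.hypot(*d),np.arctan2(d[1],d[0]))
p=robot.read_camera("side")
print(angle(p,template(),.17,.17))
E
```

```text
clock: 5.78
ee_pos: [0.6885, -0.0091, 0.1454]
ee_rot: [[0.346, 0.938, 0.0], [0.938, -0.346, 0.0], [0.0, 0.0, -1.0]]
wrist_force: [0.4, -0.5, -0.7]
width: 0.0298
5.775 [ 0.68853855 -0.00910799  0.1453775 ] 0.02979243843844012 [ 0.38517447 -0.47047776 -0.66609242]
0.12546327809424507 0.1753871481249597
(np.float64(0.16810416979314205), np.float64(0.020493952788374004), np.float64(0.07235933992601318))
```

```bash
cat >> h.py <<'E'
R=.125
def rows(cmd,ths,rad=R):
    cmd=np.array(cmd); out=[]
    for i,t in enumerate(ths):
        P=C+rad*np.array([np.cos(t),np.sin(t)]); d=(P-cmd)*100
        a,b=round(20*(d@TX))/20,round(20*(d@TY))/20
        out.append((a,b)); print(i+1,"tx %.2f ty %.2f  th %.3f"%(a,b,t))
    new=cmd+(TX*a+TY*b)/100; print("end cmd",new.round(4))
E
python3 - <<'E'
from h import *
t=np.arange(1,11)/8; T=.75; w=1.25
phi=np.where(t<T,.5*w/T*t*t,.5*w*T+w*(t-T)); phi-=.5*.07*np.clip(t-1.06,0,9)**2
rows([.6885,-.0091],.175-phi)
E
```

```text
1 tx -0.15 ty 0.05  th 0.162
2 tx -0.60 ty 0.30  th 0.123
3 tx -1.35 ty 0.65  th 0.058
4 tx -2.40 ty 1.05  th -0.033
5 tx -3.80 ty 1.40  th -0.151
6 tx -5.60 ty 1.65  th -0.294
7 tx -7.55 ty 1.60  th -0.450
8 tx -9.45 ty 1.30  th -0.606
9 tx -11.30 ty 0.65  th -0.762
10 tx -13.00 ty -0.25  th -0.917
end cmd [ 0.6411 -0.1302]
```

```bash
python3 -m handwheel '[{"tx":-0.15,"ty":0.05,"tz":0,"wx":0,"wy":0,"wz":0,"gripper":0},{"tx":-0.6,"ty":0.3,"tz":0,"wx":0,"wy":0,"wz":0,"gripper":0},{"tx":-1.35,"ty":0.65,"tz":0,"wx":0,"wy":0,"wz":0,"gripper":0},{"tx":-2.4,"ty":1.05,"tz":0,"wx":0,"wy":0,"wz":0,"gripper":0},{"tx":-3.8,"ty":1.4,"tz":0,"wx":0,"wy":0,"wz":0,"gripper":0},{"tx":-5.6,"ty":1.65,"tz":0,"wx":0,"wy":0,"wz":0,"gripper":0},{"tx":-7.55,"ty":1.6,"tz":0,"wx":0,"wy":0,"wz":0,"gripper":0},{"tx":-9.45,"ty":1.3,"tz":0,"wx":0,"wy":0,"wz":0,"gripper":0},{"tx":-11.3,"ty":0.65,"tz":0,"wx":0,"wy":0,"wz":0,"gripper":8.8},{"tx":-13,"ty":-0.25,"tz":0,"wx":0,"wy":0,"wz":0,"gripper":8.8}]'
python3 - <<'E'
from h import *
o=robot.get_obs(); print(o["clock"],o["ee_pos"],o["width"],o["qvel"])
d=o["ee_pos"][:2]-C; print(np.hypot(*d),np.arctan2(d[1],d[0]))
t=np.arange(1,7)/8
rows([.6411,-.1302],-.917-(1.235*t-.5*.078*t*t))
E
```

```text
clock: 7.08
ee_pos: [0.6403, -0.1315, 0.1455]
ee_rot: [[0.347, 0.938, 0.001], [0.938, -0.347, -0.0], [-0.0, 0.001, -1.0]]
wrist_force: [0.0, -0.4, -0.1]
width: 0.0479
7.075 [ 0.64031837 -0.13149271  0.14550013] 0.047907696700593444 [-10.72465133  -9.49604019  12.54236079   0.09796905  -2.82239819
 -10.7262352 ]
0.12558519636579116 -0.9276211797892893
1 tx -1.55 ty -1.15  th -1.071
2 tx -2.90 ty -2.50  th -1.223
3 tx -4.00 ty -4.05  th -1.375
4 tx -4.85 ty -5.70  th -1.525
5 tx -5.45 ty -7.45  th -1.674
6 tx -5.75 ty -9.30  th -1.821
end cmd [ 0.5339 -0.1519]
```

```bash
python3 -m handwheel '[{"tx":-1.55,"ty":-1.15,"tz":0,"wx":0,"wy":0,"wz":0,"gripper":8.8},{"tx":-2.9,"ty":-2.5,"tz":0,"wx":0,"wy":0,"wz":0,"gripper":8.8},{"tx":-4,"ty":-4.05,"tz":0,"wx":0,"wy":0,"wz":0,"gripper":8.8},{"tx":-4.85,"ty":-5.7,"tz":0,"wx":0,"wy":0,"wz":0,"gripper":8.8},{"tx":-5.45,"ty":-7.45,"tz":0,"wx":0,"wy":0,"wz":0,"gripper":8.8}]'
python3 - <<'E'
from h import *
o=robot.get_obs(); 
p=robot.read_camera("side"); cv2.imwrite("pics/r1.png",p["img"][:,:,::-1])
print("t",o["clock"],robot.get_obs()["clock"])
d=o["ee_pos"][:2]-C; print("tool th",np.arctan2(d[1],d[0]))
print(angle(p,template(),.177,-1.674))
hsv=cv2.cvtColor(p["img"],cv2.COLOR_RGB2HSV); m=(hsv[...,0]<15)&(hsv[...,1]>130); m[:200]=0
ys,xs=np.where(m); print(len(xs),xs.mean() if len(xs) else 0,ys.mean() if len(xs) else 0)
for th in(-1.6,-1.67,-1.75): print(th,proj(p,[C[0]+R*np.cos(th),C[1]+R*np.sin(th),.136]))
cv2.imwrite("pics/r1z.png",cv2.resize(p["img"][150:370,250:450],None,fx=3,fy=2.7)[:,:,::-1])
E
```

```text
clock: 7.7
ee_pos: [0.551, -0.1554, 0.1454]
ee_rot: [[0.346, 0.938, 0.0], [0.938, -0.346, 0.0], [0.0, 0.0, -1.0]]
wrist_force: [-0.2, 0.5, -0.7]
width: 0.0877
t 7.7 7.75
tool th -1.6826072295678098
(np.float64(-1.6650970522920772), np.float64(0.0667844049291079), np.float64(0.08892489826282855))
0 0 0
-1.6 [[348.55906445 272.11168605]]
-1.67 [[344.69648465 272.48752327]]
-1.75 [[340.21588452 272.68255301]]
```

View pics/r1z.png

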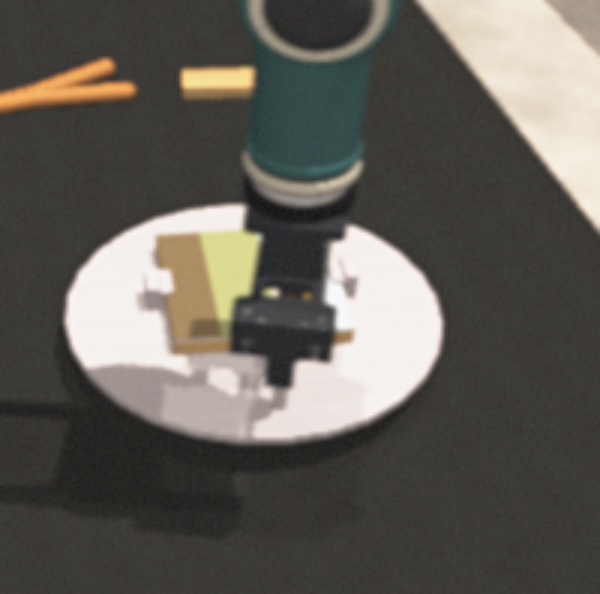

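At t=7.70 the picture shows the gripper over the near rim. The canvas fit gives -1.665 rad against -1.674 commanded, so I'm tracking well.

```bash
python3 - <<'E'
from h import *
t=np.arange(1,8)/8
cmd=np.array([.6411,-.1302])+(TX*-5.45+TY*-7.45)/100; print(cmd)
rows(cmd,-1.729-.02-(1.18*t-.5*.075*t*t))
E
```

```text
[ 0.55233384 -0.15551934]
1 tx -0.40 ty -2.75  th -1.896
2 tx -0.30 ty -4.60  th -2.042
3 tx 0.05 ty -6.35  th -2.186
4 tx 0.65 ty -8.05  th -2.330
5 tx 1.45 ty -9.65  th -2.472
6 tx 2.45 ty -11.05  th -2.613
7 tx 3.65 ty -12.35  th -2.753
end cmd [ 0.4491 -0.0785]
```

```bash
python3 -m handwheel '[{"tx":-0.4,"ty":-2.75,"tz":0,"wx":0,"wy":0,"wz":0,"gripper":8.8},{"tx":-0.3,"ty":-4.6,"tz":0,"wx":0,"wy":0,"wz":0,"gripper":8.8},{"tx":0.05,"ty":-6.35,"tz":0,"wx":0,"wy":0,"wz":0,"gripper":8.8},{"tx":0.65,"ty":-8.05,"tz":0,"wx":0,"wy":0,"wz":0,"gripper":8.8},{"tx":1.45,"ty":-9.65,"tz":0,"wx":0,"wy":0,"wz":0,"gripper":8.8},{"tx":2.45,"ty":-11.05,"tz":0,"wx":0,"wy":0,"wz":0,"gripper":8.8},{"tx":3.65,"ty":-12.35,"tz":0,"wx":0,"wy":0,"wz":0,"gripper":8.8}]'
cat >> h.py <<'E'
def look(name,guess):
    o=robot.get_obs(); p=robot.read_camera("side"); cv2.imwrite(f"pics/{name}.png",p["img"][:,:,::-1])
    cv2.imwrite(f"pics/{name}z.png",cv2.resize(p["img"][150:370,250:450],None,fx=3,fy=2.7)[:,:,::-1])
    d=o["ee_pos"][:2]-C; print("t",o["clock"],"tool",np.hypot(*d),np.arctan2(d[1],d[0]),o["ee_pos"],o["wrist_force"].round(1))
    hsv=cv2.cvtColor(p["img"],cv2.COLOR_RGB2HSV); m=(hsv[...,0]<15)&(hsv[...,1]>130); m[:200]=0; m[:,:250]=0
    ys,xs=np.where(m); print("orange",len(xs),xs.mean() if len(xs) else 0,ys.mean() if len(xs) else 0,"pred",proj(p,[C[0]+R*np.cos(guess),C[1]+R*np.sin(guess),.136])[0])
    a=angle(p,template(),.177,guess,.35); print("angle",a)
E
python3 -c "
from h import *
look('r2',-2.74)"
```

```text
clock: 8.62
ee_pos: [0.4487, -0.0774, 0.1455]
ee_rot: [[0.346, 0.938, 0.0], [0.938, -0.346, 0.0], [0.0, 0.0, -1.0]]
wrist_force: [0.4, -0.2, 0.3]
width: 0.0882
t 8.625 tool 0.12526027395200273 -2.7620524046900146 [ 0.44865386 -0.07740811  0.14547243] [ 0.4 -0.2  0.3]
orange 19 295.57894736842104 266.57894736842104 pred [292.8324767  256.23068555]
angle (np.float64(-2.6651322915489972), np.float64(0.050363573873517815), np.float64(0.06757849227298351))
```

View pics/r2z.png

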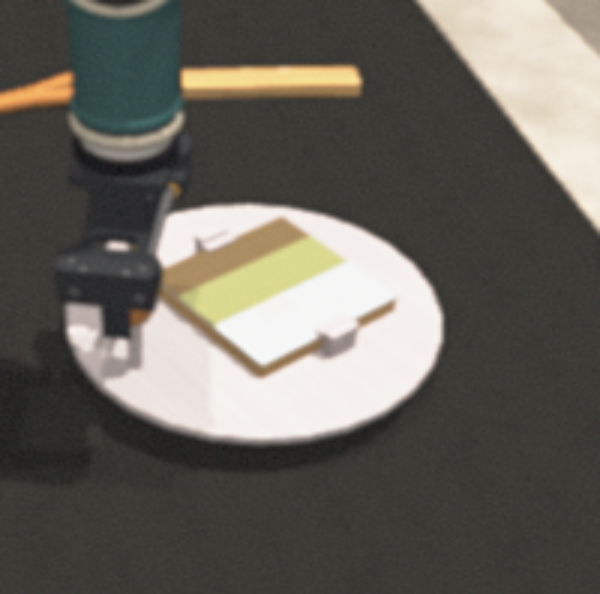

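```bash
python3 - <<'E'
from h import *
p=dict(img=cv2.imread("pics/r2.png")[:,:,::-1])
# calibration copy
p["intrinsics"]=np.array([[444.320964,0,317.48765945],[0,444.320964,243.63598563],[0,0,1]]);p["dist"]=[-0.07346244,0,0,0,0]
p["view"]=np.array([[.97494218,-.22135513,.02212797,-.51596407],[-.12688132,-.63501429,-.76200917,.13892687],[.18272622,.74010726,-.64718805,1.08474728],[0,0,0,1]])
q=[ray(p,(250+u/3,150+v/2.7),.066)[:2] for u,v in((283,217),(395,298),(260,368))]
print(q)
for a,b in((0,1),(1,2)): d=q[b]-q[a]; print(np.hypot(*d),np.arctan2(d[1],d[0]),np.arctan2(d[1],d[0])%(np.pi/2))
m=(q[0]+q[2])/2-C; print("ctr off",np.hypot(*m),np.arctan2(m[1],m[0])-np.pi)
tpl=template()
for th0 in(.17,.177):
  T=chroma(samp(p,cv2.GaussianBlur(np.ascontiguousarray(tpl),(0,0),1),th0))
  print(angle(p,tpl,th0,-2.74,.35))
E
```

```text
[array([0.61918759, 0.07272068]), array([ 0.67965602, -0.06274666]), array([ 0.54511093, -0.12778217])]
0.1483503667758384 -1.1509659513559627 0.41983037543893387
0.1494389552143117 -2.6913346271553378 0.45025802643445534
ctr off 0.017496649677473365 -2.941988805244076
(np.float64(-2.671653515795532), np.float64(0.05020492302003153), np.float64(0.0674976745398586))
(np.float64(-2.6651322915489972), np.float64(0.050363573873517815), np.float64(0.06757849227298351))
```

```bash
cat >> h.py <<'E'
CAL=dict(intrinsics=np.array([[444.320964,0,317.48765945],[0,444.320964,243.63598563],[0,0,1]]),dist=[-0.07346244,0,0,0,0],
 view=np.array([[.97494218,-.22135513,.02212797,-.51596407],[-.12688132,-.63501429,-.76200917,.13892687],[.18272622,.74010726,-.64718805,1.08474728],[0,0,0,1]]))
g2=np.c_[[a.ravel() for a in np.meshgrid(np.arange(-.093,.0531,.003),np.arange(-.073,.0731,.003))]].T
def samp2(img,th,dx=0,dy=0,G=g2):
    c,s=np.cos(th),np.sin(th); P=np.c_[C[0]+dx+c*G[:,0]-s*G[:,1],C[1]+dy+s*G[:,0]+c*G[:,1],np.full(len(G),.066)]
    uv=proj(CAL,P).astype(np.float32); return cv2.remap(img,uv[:,:1],uv[:,1:],cv2.INTER_LINEAR)[:,0]
def angle2(img,guess,th0=.177):
    bl=lambda i:cv2.GaussianBlur(np.ascontiguousarray(i),(0,0),.8)
    # canvas frame grid incl. margin
    G=np.c_[[a.ravel() for a in np.meshgrid(np.arange(-.1,.0601,.003),np.arange(-.08,.0801,.003))]].T
    T=samp2(bl(template()),th0,G=G); Tc=chroma(T); I=bl(img)
    def res(v):
        a=samp2(I,v[0],v[1],v[2],G); d=chroma(a)-Tc; d[a.sum(1)<150]=.2
        return np.minimum(np.linalg.norm(d,axis=1),.3)
    best=min(((res([guess+k,0,0]).mean(),guess+k) for k in np.arange(-.3,.31,.02)))
    from scipy.optimize import minimize
    f=lambda v:res([v[0]/10,v[1]/100,v[2]/100]).mean()+.002*(v[1]**2+v[2]**2)/.04
    s=minimize(f,[best[1]*10,0,0],method="Nelder-Mead",options=dict(initial_simplex=np.array([best[1]*10,0,0])+np.array([[0,0,0],[.3,0,0],[0,.3,0],[0,0,.3]])))
    return s.x[0]/10,s.x[1:]*10,s.fun
E
python3 - <<'E'
from h import *
for n,g in(("side3",.177),("r1",-1.67),("r2",-2.7)):
    im=cv2.imread(f"pics/{n}.png")[:,:,::-1]; print(n,angle2(im,g),angle(dict(CAL,img=im),template(),.177,g,.3))
# knob projections on r2
im=cv2.imread("pics/r2.png").copy()
for th in(-2.65,-2.7,-2.75):
    x,y=C+R*np.array([np.cos(th),np.sin(th)])
    a=np.linspace(0,6.28,30)
    for z in(.106,.166):
        u=proj(CAL,np.c_[x+.015*np.cos(a),y+.015*np.sin(a),np.full(30,z)]); print(th,z,u.min(0).round(1),u.max(0).round(1))
big=cv2.resize(im[230:300,260:340],None,fx=8,fy=8,interpolation=cv2.INTER_NEAREST); cv2.imwrite("pics/r2k.png",big)
E
```

```text
side3 (np.float64(0.17702014000392063), array([0.05681314, 0.22430291]), np.float64(0.01791077346721915)) (np.float64(0.17642364709212435), np.float64(0.01799032032008281), np.float64(0.051755489808696785))
r1 (np.float64(-1.6772025580200236), array([-0.46753562, -0.41749256]), np.float64(0.1061263073156665)) (np.float64(-1.667304790601424), np.float64(0.06670964292100974), np.float64(0.07963637659049792))
r2 (np.float64(-2.677777428364107), array([-0.41756769,  0.41189241]), np.float64(0.03861462044695108)) (np.float64(-2.6651322915489972), np.float64(0.050363573873517815), np.float64(0.06493632564361175))
-2.65 0.106 [289.4 264. ] [302.3 272.9]
-2.65 0.166 [288.9 244.6] [302.3 253.4]
-2.7 0.106 [287.8 262.6] [300.7 271.4]
-2.7 0.166 [287.2 243.2] [300.6 251.9]
-2.75 0.106 [286.3 261.1] [299.1 269.9]
-2.75 0.166 [285.7 241.7] [299.  250.4]
```

View pics/r2k.png

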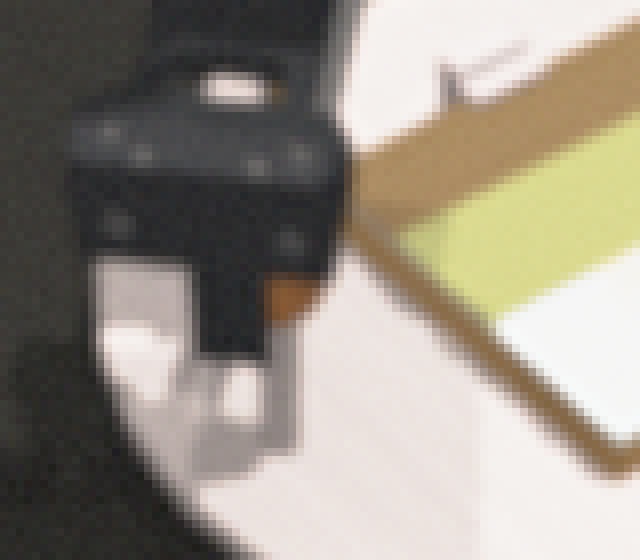

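```bash
cat >> h.py <<'E'
def fit(data):
    # data: (t,theta,sigma); free fit of th0,w0,I
    data=np.array(data); t0=data[0,0]
    def sim(v,ts):
        th,w,I=v; k=.0022/I; f=.0008/.0022
        s=np.asarray(ts)-t0; return th-((w+f)*(1-np.exp(-k*s))/k-f*s), (w+f)*np.exp(-k*s)-f
    r=lambda v:np.r_[(sim(v,data[:,0])[0]-data[:,1])/data[:,2],(v[1]-1.24)/.03,(np.log(v[2]/.036))/.25]
    s=least_squares(r,[data[0,1],1.24,.036]); print("fit",s.x,"res",(s.fun[:len(data)]*data[:,2]).round(3)); return lambda ts:sim(s.x,ts)
D=[(6.86,-.65,.015),(7.70,-1.672,.015),(8.625,-2.695,.015)]
def nxt(t,n,cmd,lead=.015,extra=[]):
    S=fit(D+extra); ts=t+np.arange(0,n+1)/8; th,w=S(ts); print("now",th[0],w[0]); rows(cmd,th[1:]-lead); print("w end",w[-1],"end t",ts[-1])
E
python3 -c "
from h import *
nxt(8.675,7,[.4491,-.0785])"
```

```text
fit [-0.65447259  1.2451073   0.03442349] res [-0.004  0.007 -0.003]
now -2.751357512717004 1.0689152020513935
1 tx 1.45 ty -1.10  th -2.899
2 tx 2.85 ty -1.95  th -3.031
3 tx 4.35 ty -2.60  th -3.161
4 tx 5.90 ty -3.00  th -3.289
5 tx 7.50 ty -3.25  th -3.417
6 tx 9.05 ty -3.25  th -3.543
7 tx 10.60 ty -3.10  th -3.667
end cmd [0.4567 0.0317]
w end 0.9910040572874156 end t 9.55
```

```bash
python3 -m handwheel '[{"tx":1.45,"ty":-1.1,"tz":0,"wx":0,"wy":0,"wz":0,"gripper":8.8},{"tx":2.85,"ty":-1.95,"tz":0,"wx":0,"wy":0,"wz":0,"gripper":8.8},{"tx":4.35,"ty":-2.6,"tz":0,"wx":0,"wy":0,"wz":0,"gripper":8.8},{"tx":5.9,"ty":-3,"tz":0,"wx":0,"wy":0,"wz":0,"gripper":8.8},{"tx":7.5,"ty":-3.25,"tz":0,"wx":0,"wy":0,"wz":0,"gripper":8.8},{"tx":9.05,"ty":-3.25,"tz":0,"wx":0,"wy":0,"wz":0,"gripper":8.8},{"tx":10.6,"ty":-3.1,"tz":0,"wx":0,"wy":0,"wz":0,"gripper":8.8}]'
python3 - <<'E'
from h import *
look('r3',-3.65); print(angle2(cv2.imread("pics/r3.png")[:,:,::-1],-3.65))
E
```

```text
clock: 9.55
ee_pos: [0.4573, 0.0327, 0.1454]
ee_rot: [[0.346, 0.938, 0.0], [0.938, -0.346, -0.0], [-0.0, 0.0, -1.0]]
wrist_force: [-0.0, -0.0, 0.1]
width: 0.0878
t 9.55 tool 0.1250999334870658 2.6072441026755304 [0.45733892 0.03271096 0.14541779] [-0.  -0.   0.1]
orange 20 290.0 234.0 pred [287.19460595 226.91482036]
angle (np.float64(-3.6328182549100037), np.float64(0.03655210378443237), np.float64(0.06231540648361129))
(np.float64(-3.6471226849093967), array([-0.15021941,  0.92095427]), np.float64(0.02697257137297024))
```

View pics/r3z.png

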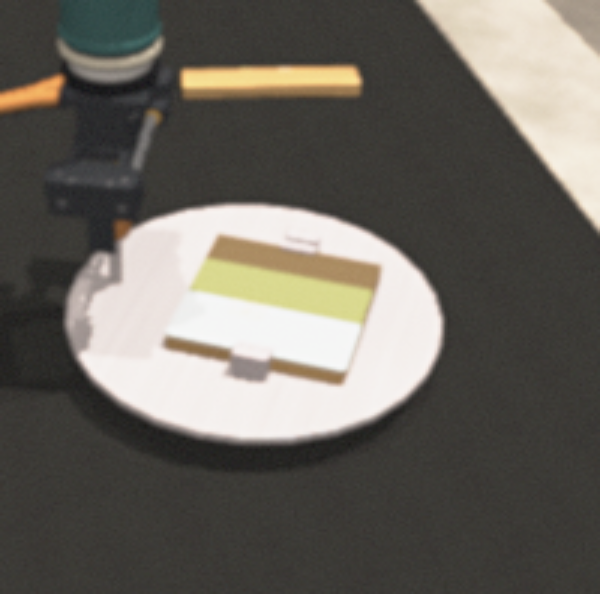

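The canvas is fully visible and the fit gives -3.645 against -3.652 predicted. Continuing.

```bash
python3 -c "
from h import *
nxt(9.60,8,[.4567,.0317],.015,[(9.55,-3.645,.01)])"
```

```text
fit [-0.65502162  1.24614953  0.0334313 ] res [-0.005  0.007 -0.001 -0.001]
now -3.6946751962130215 0.9805530060732365
1 tx 2.00 ty 0.55  th -3.832
2 tx 3.40 ty 1.10  th -3.952
3 tx 4.70 ty 1.85  th -4.071
4 tx 5.85 ty 2.70  th -4.189
5 tx 6.90 ty 3.70  th -4.305
6 tx 7.85 ty 4.80  th -4.421
7 tx 8.65 ty 6.00  th -4.534
8 tx 9.30 ty 7.25  th -4.647
end cmd [0.5569 0.0938]
w end 0.894944192362295 end t 10.6
```

```bash
python3 -m handwheel '[{"tx":2,"ty":0.55,"tz":0,"wx":0,"wy":0,"wz":0,"gripper":8.8},{"tx":3.4,"ty":1.1,"tz":0,"wx":0,"wy":0,"wz":0,"gripper":8.8},{"tx":4.7,"ty":1.85,"tz":0,"wx":0,"wy":0,"wz":0,"gripper":8.8},{"tx":5.85,"ty":2.7,"tz":0,"wx":0,"wy":0,"wz":0,"gripper":8.8},{"tx":6.9,"ty":3.7,"tz":0,"wx":0,"wy":0,"wz":0,"gripper":8.8},{"tx":7.85,"ty":4.8,"tz":0,"wx":0,"wy":0,"wz":0,"gripper":8.8},{"tx":8.65,"ty":6,"tz":0,"wx":0,"wy":0,"wz":0,"gripper":8.8},{"tx":9.3,"ty":7.25,"tz":0,"wx":0,"wy":0,"wz":0,"gripper":8.8}]'
python3 - <<'E'
from h import *
look('r4',-4.632); print(angle2(cv2.imread("pics/r4.png")[:,:,::-1],-4.632))
E
```

```text
clock: 10.6
ee_pos: [0.558, 0.0939, 0.1454]
ee_rot: [[0.346, 0.938, 0.0], [0.938, -0.346, -0.0], [-0.0, 0.0, -1.0]]
wrist_force: [-0.2, -0.3, 1.0]
width: 0.0879
t 10.6 tool 0.12508151355904937 1.6266200273395854 [0.55802111 0.09388667 0.1453918 ] [-0.2 -0.3  1. ]
orange 27 325.3703703703704 213.96296296296296 pred [320.29644265 207.66505972]
angle (np.float64(-4.67928668980376), np.float64(0.03651163733422142), np.float64(0.05832422583606856))
(np.float64(-4.670790250653115), array([-0.36446015,  0.59795605]), np.float64(0.02508802943691887))
```

View pics/r4z.png

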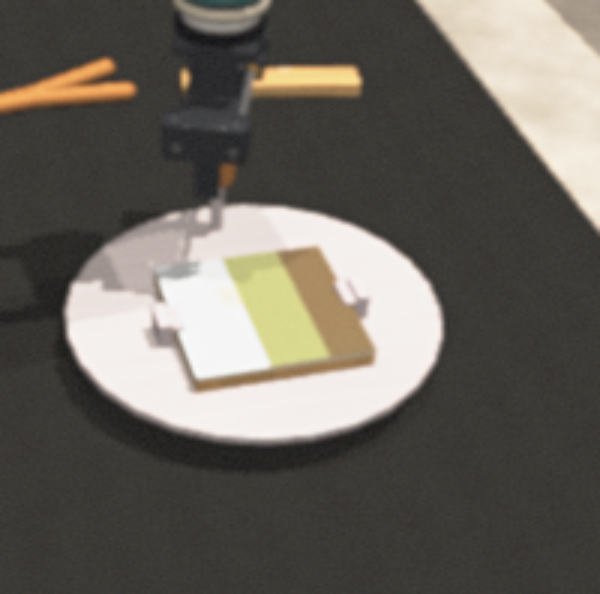

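```bash
python3 - <<'E'
from h import *
a=np.linspace(0,6.28,30)
for n,l in(("r3",(-3.6,-3.65,-3.7)),("r4",(-4.6,-4.65,-4.7))):
  im=cv2.imread(f"pics/{n}.png")[:,:,::-1]
  hsv=cv2.cvtColor(np.ascontiguousarray(im),cv2.COLOR_RGB2HSV); m=(hsv[...,0]<18)&(hsv[...,1]>110); m[:195]=0; m[:,:270]=0; m[250:]=0; m[:,345:]=0
  ys,xs=np.where(m); print(n,len(xs),"xmax",np.sort(xs)[-6:],"ymax",np.sort(ys)[-6:])
  for th in l:
    x,y=C+R*np.array([np.cos(th),np.sin(th)]); u=proj(CAL,np.c_[x+.015*np.cos(a),y+.015*np.sin(a),np.full(30,.106)]); print(th,u.min(0).round(1),u.max(0).round(1))
im=cv2.imread("pics/r4.png"); cv2.imwrite("pics/r4k.png",cv2.resize(im[180:240,290:360],None,fx=8,fy=8,interpolation=cv2.INTER_NEAREST))
im=cv2.imread("pics/r3.png"); cv2.imwrite("pics/r3k.png",cv2.resize(im[200:260,260:330],None,fx=8,fy=8,interpolation=cv2.INTER_NEAREST))
E
```

```text
r3 35 xmax [324 325 326 334 338 344] ymax [240 240 241 242 245 247]
-3.6 [280.7 234. ] [292.7 241.6]
-3.65 [281.5 232.5] [293.4 240.1]
-3.7 [282.4 231.1] [294.2 238.6]
r4 40 xmax [327 327 327 328 328 328] ymax [217 217 217 218 218 218]
-4.6 [313.  213.7] [324.2 220.5]
-4.65 [315.2 213.3] [326.4 220.1]
-4.7 [317.5 213. ] [328.7 219.7]
```

View pics/r4k.png

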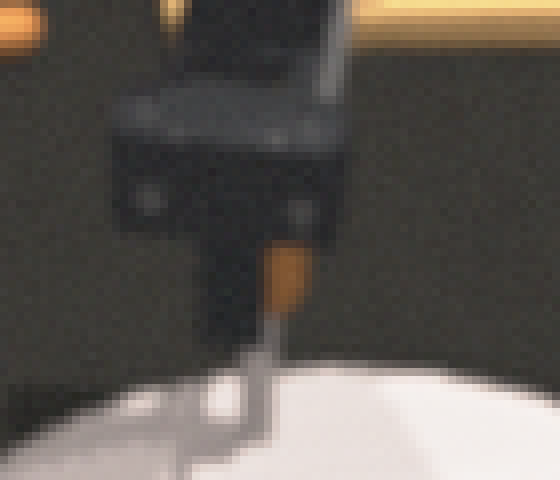

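View pics/r3k.png

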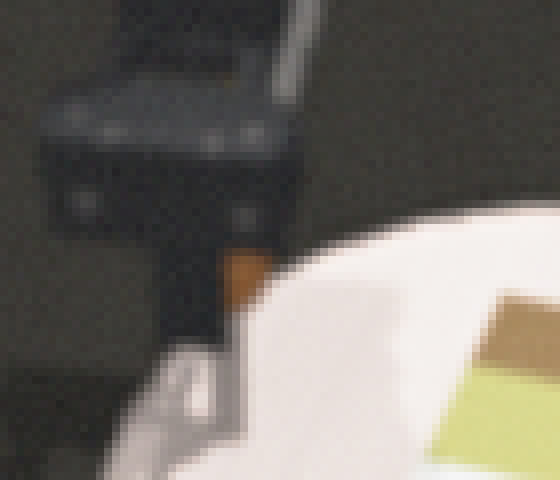

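```bash
sed -i 's/^D=.*/D=[(6.86,-.65,.015),(7.70,-1.675,.015),(8.625,-2.705,.012),(9.55,-3.68,.012),(10.6,-4.685,.012)]/' h.py; python3 -c "
from h import *
nxt(10.65,8,[.5569,.0938],.015)"
```

```text
fit [-0.65358302  1.24855604  0.03615474] res [-0.004  0.007 -0.005  0.004 -0.001]
now -4.732221106055136 0.9165109703022486
1 tx 0.80 ty 2.55  th -4.861
2 tx 1.00 ty 3.95  th -4.974
3 tx 1.05 ty 5.30  th -5.085
4 tx 0.95 ty 6.70  th -5.196
5 tx 0.70 ty 8.05  th -5.305
6 tx 0.35 ty 9.35  th -5.413
7 tx -0.20 ty 10.55  th -5.520
8 tx -0.85 ty 11.70  th -5.626
end cmd [0.6637 0.0453]
w end 0.8409372061322303 end t 11.65
```

```bash
python3 -m handwheel '[{"tx":0.8,"ty":2.55,"tz":0,"wx":0,"wy":0,"wz":0,"gripper":8.8},{"tx":1,"ty":3.95,"tz":0,"wx":0,"wy":0,"wz":0,"gripper":8.8},{"tx":1.05,"ty":5.3,"tz":0,"wx":0,"wy":0,"wz":0,"gripper":8.8},{"tx":0.95,"ty":6.7,"tz":0,"wx":0,"wy":0,"wz":0,"gripper":8.8},{"tx":0.7,"ty":8.05,"tz":0,"wx":0,"wy":0,"wz":0,"gripper":8.8},{"tx":0.35,"ty":9.35,"tz":0,"wx":0,"wy":0,"wz":0,"gripper":8.8},{"tx":-0.2,"ty":10.55,"tz":0,"wx":0,"wy":0,"wz":0,"gripper":8.8},{"tx":-0.85,"ty":11.7,"tz":0,"wx":0,"wy":0,"wz":0,"gripper":8.8}]'
python3 - <<'E'
from h import *
look('r5',-5.611); im=cv2.imread("pics/r5.png");print(angle2(im[:,:,::-1],-5.611))
a=np.linspace(0,6.28,30)
for th in (-5.55,-5.6,-5.65):
    x,y=C+R*np.array([np.cos(th),np.sin(th)]); u=proj(CAL,np.c_[x+.015*np.cos(a),y+.015*np.sin(a),np.full(30,.106)]); print(th,u.min(0).round(1),u.max(0).round(1))
cv2.imwrite("pics/r5k.png",cv2.resize(im[180:250,330:410],None,fx=8,fy=8,interpolation=cv2.INTER_NEAREST))
E
```

```text
clock: 11.65
ee_pos: [0.6643, 0.0446, 0.1454]
ee_rot: [[0.347, 0.938, -0.0], [0.938, -0.347, -0.0], [-0.0, -0.0, -1.0]]
wrist_force: [0.1, 0.0, -0.8]
width: 0.0881
t 11.65 tool 0.12482528816748972 0.6503674846805889 [0.66434362 0.04457908 0.14538146] [ 0.1  0.  -0.8]
orange 5 360.2 219.2 pred [364.80418755 213.38987233]
angle (np.float64(-5.613947080184659), np.float64(0.032491664926775514), np.float64(0.059075408815540006))
(np.float64(-5.608479434940493), array([-0.04543692,  0.58054267]), np.float64(0.021698007252790967))
-5.55 [355.7 218. ] [367.  224.9]
-5.6 [357.7 218.9] [369.  225.8]
-5.65 [359.6 219.9] [371.  226.8]
```

View pics/r5k.png

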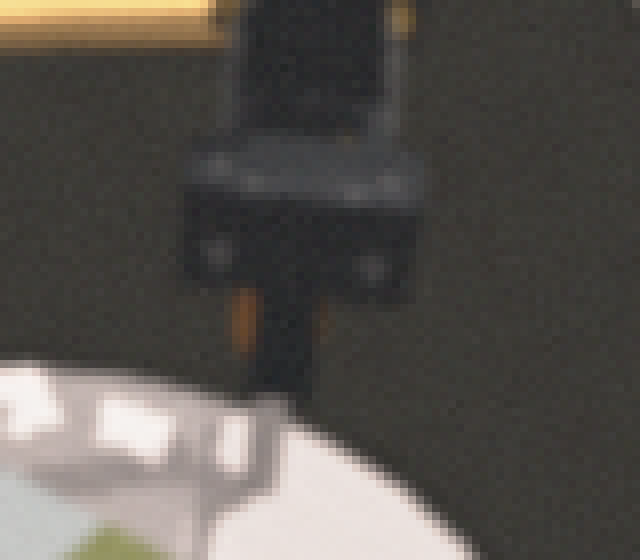

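The knob shows on both sides of the finger (cols 359 to 371), which gives about -5.62 rad; the model said -5.61.

```bash
python3 -c "
from h import *
nxt(11.70,9,[.6637,.0453],.015,[(11.65,-5.618,.01)])"
```

```text
fit [-0.6541537   1.24620929  0.03676991] res [-0.004  0.007 -0.004  0.004 -0.004  0.001]
now -5.659087211423595 0.8414530047252796
1 tx -1.10 ty 1.55  th -5.779
2 tx -2.00 ty 2.50  th -5.882
3 tx -3.00 ty 3.30  th -5.985
4 tx -4.05 ty 4.05  th -6.086
5 tx -5.15 ty 4.65  th -6.186
6 tx -6.25 ty 5.10  th -6.285
7 tx -7.45 ty 5.50  th -6.383
8 tx -8.65 ty 5.75  th -6.480
9 tx -9.80 ty 5.85  th -6.576
end cmd [ 0.6846 -0.0669]
w end 0.7630075934061468 end t 12.825
```

```bash
python3 -m handwheel '[{"tx":-1.1,"ty":1.55,"tz":0,"wx":0,"wy":0,"wz":0,"gripper":8.8},{"tx":-2,"ty":2.5,"tz":0,"wx":0,"wy":0,"wz":0,"gripper":8.8},{"tx":-3,"ty":3.3,"tz":0,"wx":0,"wy":0,"wz":0,"gripper":8.8},{"tx":-4.05,"ty":4.05,"tz":0,"wx":0,"wy":0,"wz":0,"gripper":8.8},{"tx":-5.15,"ty":4.65,"tz":0,"wx":0,"wy":0,"wz":0,"gripper":8.8},{"tx":-6.25,"ty":5.1,"tz":0,"wx":0,"wy":0,"wz":0,"gripper":8.8},{"tx":-7.45,"ty":5.5,"tz":0,"wx":0,"wy":0,"wz":0,"gripper":8.8},{"tx":-8.65,"ty":5.75,"tz":0,"wx":0,"wy":0,"wz":0,"gripper":8.8},{"tx":-9.8,"ty":5.85,"tz":0,"wx":0,"wy":0,"wz":0,"gripper":8.8}]'
python3 - <<'E'
from h import *
g=-6.561
look('r6',g); im=cv2.imread("pics/r6.png");print(angle2(im[:,:,::-1],g))
a=np.linspace(0,6.28,30)
for th in (g-.05,g,g+.05):
    x,y=C+R*np.array([np.cos(th),np.sin(th)]); u=proj(CAL,np.c_[x+.015*np.cos(a),y+.015*np.sin(a),np.full(30,.106)]); print(th,u.min(0).round(1),u.max(0).round(1))
cv2.imwrite("pics/r6k.png",cv2.resize(im[200:270,340:420],None,fx=8,fy=8,interpolation=cv2.INTER_NEAREST))
E
```

```text
clock: 12.82
ee_pos: [0.6845, -0.0677, 0.1454]
ee_rot: [[0.347, 0.938, -0.0], [0.938, -0.347, -0.0], [-0.0, -0.0, -1.0]]
wrist_force: [0.5, -0.6, 0.2]
width: 0.088
t 12.825 tool 0.12502407835592674 -0.2978014310735259 [ 0.68452101 -0.06768446  0.14541464] [ 0.5 -0.6  0.2]
orange 7 382.7142857142857 247.14285714285714 pred [387.52052771 239.42596914]
angle (np.float64(-6.566957567552951), np.float64(0.02849528129958486), np.float64(0.05807805506061876))
(np.float64(-6.574635381465422), array([0.49102914, 0.14867748]), np.float64(0.026692401658939813))
-6.611 [380.  246.5] [392.2 254.5]
-6.561 [379.9 244.8] [392.1 252.8]
-6.511 [379.7 243.2] [391.8 251.1]
```

View pics/r6k.png

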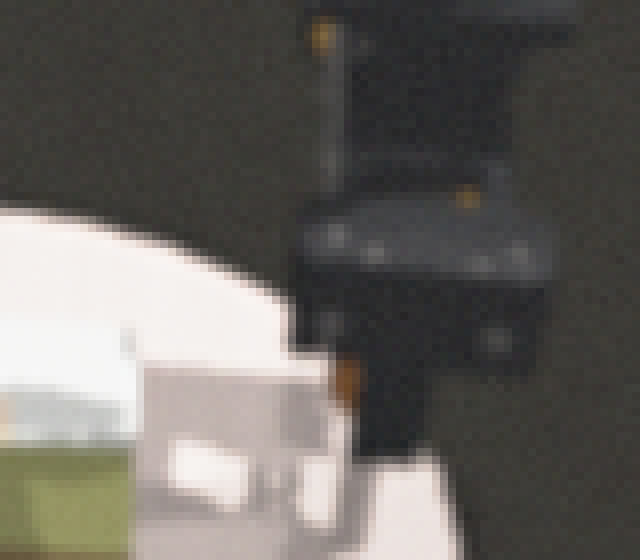

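```bash
sed -i 's/^D=.*/D=[(6.86,-.65,.015),(7.70,-1.675,.015),(8.625,-2.705,.012),(9.55,-3.68,.012),(10.6,-4.685,.012),(11.65,-5.618,.01),(12.825,-6.57,.01)]/' h.py; python3 -c "
from h import *
nxt(12.875,10,[.6846,-.0669],.012)"
```

```text
fit [-0.65540017  1.24344245  0.03731104] res [-0.005  0.008 -0.002  0.005 -0.004 -0.002  0.002]
now -6.606389245923104 0.763579748813208
1 tx -1.75 ty 0.00  th -6.713
2 tx -2.90 ty -0.15  th -6.807
3 tx -4.05 ty -0.40  th -6.900
4 tx -5.10 ty -0.75  th -6.992
5 tx -6.15 ty -1.20  th -7.083
6 tx -7.15 ty -1.70  th -7.173
7 tx -8.10 ty -2.30  th -7.262
8 tx -8.95 ty -3.00  th -7.349
9 tx -9.75 ty -3.75  th -7.436
10 tx -10.45 ty -4.55  th -7.522
end cmd [ 0.6057 -0.1492]
w end 0.6834864722899371 end t 14.125
```

```bash
python3 -m handwheel '[{"tx":-1.75,"ty":0,"tz":0,"wx":0,"wy":0,"wz":0,"gripper":8.8},{"tx":-2.9,"ty":-0.15,"tz":0,"wx":0,"wy":0,"wz":0,"gripper":8.8},{"tx":-4.05,"ty":-0.4,"tz":0,"wx":0,"wy":0,"wz":0,"gripper":8.8},{"tx":-5.1,"ty":-0.75,"tz":0,"wx":0,"wy":0,"wz":0,"gripper":8.8},{"tx":-6.15,"ty":-1.2,"tz":0,"wx":0,"wy":0,"wz":0,"gripper":8.8},{"tx":-7.15,"ty":-1.7,"tz":0,"wx":0,"wy":0,"wz":0,"gripper":8.8},{"tx":-8.1,"ty":-2.3,"tz":0,"wx":0,"wy":0,"wz":0,"gripper":8.8},{"tx":-8.95,"ty":-3,"tz":0,"wx":0,"wy":0,"wz":0,"gripper":8.8},{"tx":-9.75,"ty":-3.75,"tz":0,"wx":0,"wy":0,"wz":0,"gripper":8.8},{"tx":-10.45,"ty":-4.55,"tz":0,"wx":0,"wy":0,"wz":0,"gripper":8.8}]'
cat >> h.py <<'E'
def chk(n,g,r0,c0):
    look(n,g); im=cv2.imread(f"pics/{n}.png");print(angle2(im[:,:,::-1],g))
    a=np.linspace(0,6.28,30)
    for th in (g-.05,g,g+.05):
        x,y=C+R*np.array([np.cos(th),np.sin(th)]); u=proj(CAL,np.c_[x+.015*np.cos(a),y+.015*np.sin(a),np.full(30,.106)]); print(th,u.min(0).round(1),u.max(0).round(1))
    cv2.imwrite(f"pics/{n}k.png",cv2.resize(im[r0:r0+110,c0:c0+120],None,fx=6,fy=5,interpolation=cv2.INTER_NEAREST))
E
python3 - <<'E'
from h import *
chk("r7",-7.51,220,290)
E
```

```text
clock: 14.12
ee_pos: [0.6051, -0.1494, 0.1454]
ee_rot: [[0.346, 0.938, -0.0], [0.938, -0.346, 0.0], [0.0, -0.0, -1.0]]
wrist_force: [0.1, 1.2, 0.6]
width: 0.088
t 14.125 tool 0.1250035506018288 -1.243862805948769 [ 0.6051437  -0.14938231  0.14543876] [0.1 1.2 0.6]
orange 4 360.5 277.0 pred [367.26725483 267.06704414]
angle (np.float64(-7.5384040946487705), np.float64(0.037550608150735965), np.float64(0.05905745579030411))
(np.float64(-7.541718390583552), array([ 0.03809832, -0.43121688]), np.float64(0.03311319642010216))
-7.56 [357.2 273. ] [370.3 282.2]
-7.51 [359.5 272. ] [372.5 281.2]
-7.46 [361.6 271. ] [374.6 280.2]
```

View pics/r7k.png

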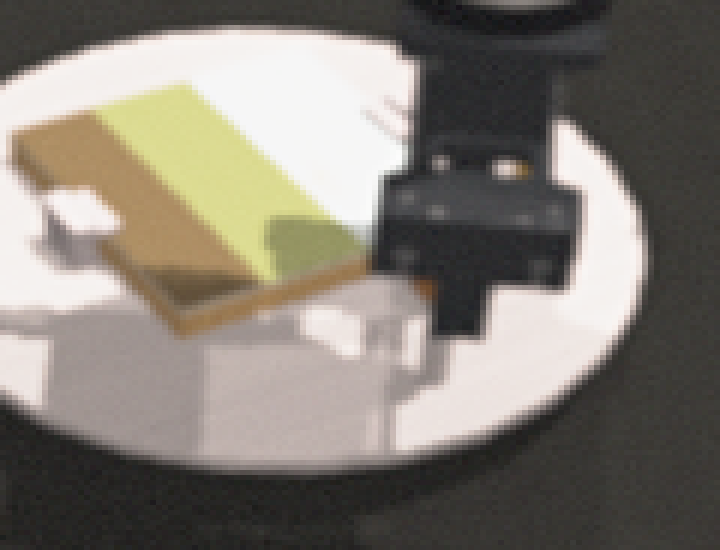

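Knob left edge is at col ~360, about -7.52 rad; the canvas gives -7.54. I'll use -7.53.

```bash
python3 -c "
from h import *
nxt(14.175,10,[.6057,-.1492],.012,[(14.125,-7.53,.01)])"
```

```text
fit [-0.65877654  1.23801301  0.03819354] res [-0.009  0.008  0.     0.008 -0.003 -0.003 -0.005  0.005]
now -7.559568157357091 0.6872983013792183
1 tx -0.95 ty -1.35  th -7.657
2 tx -1.50 ty -2.30  th -7.742
3 tx -1.90 ty -3.25  th -7.825
4 tx -2.25 ty -4.20  th -7.908
5 tx -2.55 ty -5.20  th -7.989
6 tx -2.70 ty -6.20  th -8.070
7 tx -2.80 ty -7.20  th -8.150
8 tx -2.80 ty -8.20  th -8.229
9 tx -2.75 ty -9.15  th -8.307
10 tx -2.65 ty -10.10  th -8.385
end cmd [ 0.5018 -0.1391]
w end 0.614289135317455 end t 15.425
```

```bash
python3 -m handwheel '[{"tx":-0.95,"ty":-1.35,"tz":0,"wx":0,"wy":0,"wz":0,"gripper":8.8},{"tx":-1.5,"ty":-2.3,"tz":0,"wx":0,"wy":0,"wz":0,"gripper":8.8},{"tx":-1.9,"ty":-3.25,"tz":0,"wx":0,"wy":0,"wz":0,"gripper":8.8},{"tx":-2.25,"ty":-4.2,"tz":0,"wx":0,"wy":0,"wz":0,"gripper":8.8},{"tx":-2.55,"ty":-5.2,"tz":0,"wx":0,"wy":0,"wz":0,"gripper":8.8},{"tx":-2.7,"ty":-6.2,"tz":0,"wx":0,"wy":0,"wz":0,"gripper":8.8},{"tx":-2.8,"ty":-7.2,"tz":0,"wx":0,"wy":0,"wz":0,"gripper":8.8},{"tx":-2.8,"ty":-8.2,"tz":0,"wx":0,"wy":0,"wz":0,"gripper":8.8},{"tx":-2.75,"ty":-9.15,"tz":0,"wx":0,"wy":0,"wz":0,"gripper":8.8},{"tx":-2.65,"ty":-10.1,"tz":0,"wx":0,"wy":0,"wz":0,"gripper":8.8}]'
python3 - <<'E'
from h import *
chk("r8",-8.373,220,250)
E
```

```text
clock: 15.42
ee_pos: [0.5014, -0.1387, 0.1454]
ee_rot: [[0.346, 0.938, 0.0], [0.938, -0.346, -0.0], [0.0, 0.0, -1.0]]
wrist_force: [-0.5, -0.0, 0.9]
width: 0.088
t 15.425 tool 0.12508862794771008 -2.1043088379954624 [ 0.50138482 -0.13870457  0.14544385] [-0.5 -0.   0.9]
orange 0 0 0 pred [321.24067984 270.72038572]
angle (np.float64(-8.416136822980617), np.float64(0.11343050711770972), np.float64(0.12163911114435107))
(np.float64(-8.413018196912358), array([0.37957875, 0.56877349]), np.float64(0.1325854918543673))
-8.423 [311.7 275. ] [324.9 284.4]
-8.373 [314.3 275.7] [327.5 285. ]
-8.322999999999999 [316.9 276.2] [330.2 285.6]
```

View pics/r8k.png

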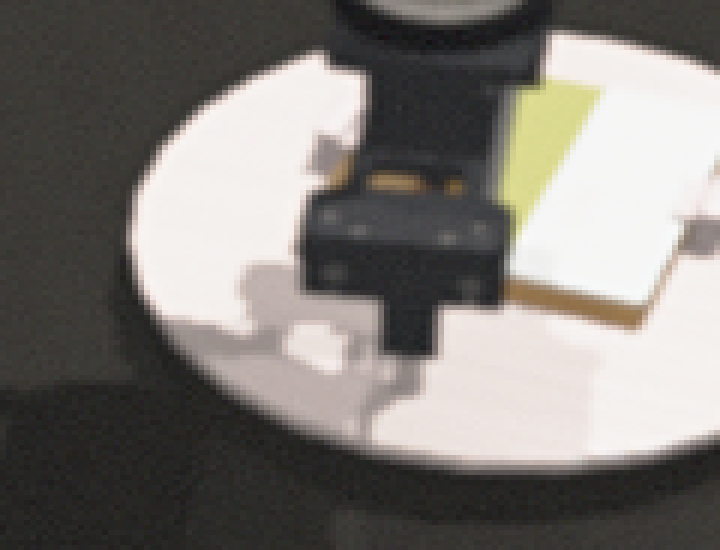

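```bash
sed -i 's/(12.825,-6.57,.01)\]/(12.825,-6.57,.01),(14.125,-7.53,.01),(15.425,-8.395,.02)]/' h.py; python3 -c "
from h import *
nxt(15.475,10,[.5018,-.1391],.01)"
```

```text
fit [-0.66089794  1.23529326  0.03857873] res [-0.011  0.008  0.001  0.01  -0.001 -0.003 -0.007  0.     0.014]
now -8.411531979178498 0.6146560382047433
1 tx 0.35 ty -1.40  th -8.498
2 tx 0.65 ty -2.30  th -8.573
3 tx 1.00 ty -3.15  th -8.648
4 tx 1.45 ty -3.95  th -8.722
5 tx 1.90 ty -4.75  th -8.795
6 tx 2.45 ty -5.45  th -8.867
7 tx 3.00 ty -6.15  th -8.938
8 tx 3.65 ty -6.80  th -9.009
9 tx 4.30 ty -7.40  th -9.078
10 tx 4.95 ty -7.90  th -9.147
end cmd [ 0.4448 -0.0653]
w end 0.5473480607036234 end t 16.725
```

```bash
python3 -m handwheel '[{"tx":0.35,"ty":-1.4,"tz":0,"wx":0,"wy":0,"wz":0,"gripper":8.8},{"tx":0.65,"ty":-2.3,"tz":0,"wx":0,"wy":0,"wz":0,"gripper":8.8},{"tx":1,"ty":-3.15,"tz":0,"wx":0,"wy":0,"wz":0,"gripper":8.8},{"tx":1.45,"ty":-3.95,"tz":0,"wx":0,"wy":0,"wz":0,"gripper":8.8},{"tx":1.9,"ty":-4.75,"tz":0,"wx":0,"wy":0,"wz":0,"gripper":8.8},{"tx":2.45,"ty":-5.45,"tz":0,"wx":0,"wy":0,"wz":0,"gripper":8.8},{"tx":3,"ty":-6.15,"tz":0,"wx":0,"wy":0,"wz":0,"gripper":8.8},{"tx":3.65,"ty":-6.8,"tz":0,"wx":0,"wy":0,"wz":0,"gripper":8.8},{"tx":4.3,"ty":-7.4,"tz":0,"wx":0,"wy":0,"wz":0,"gripper":8.8},{"tx":4.95,"ty":-7.9,"tz":0,"wx":0,"wy":0,"wz":0,"gripper":8.8}]'
python3 - <<'E'
from h import *
chk("r9",-9.137,200,250)
E
```

```text
clock: 16.73
ee_pos: [0.4448, -0.0647, 0.1454]
ee_rot: [[0.346, 0.938, 0.0], [0.938, -0.346, -0.0], [0.0, 0.0, -1.0]]
wrist_force: [-0.3, -0.4, 0.5]
width: 0.0881
t 16.725 tool 0.12482931160900396 -2.868608250102658 [ 0.44479305 -0.0646548   0.14542148] [-0.3 -0.4  0.5]
orange 0 0 0 pred [289.74838811 252.7141193 ]
angle (np.float64(-9.165989442835537), np.float64(0.04919256222072137), np.float64(0.06703606415508526))
(np.float64(-9.178140756246822), array([-1.09392403,  0.23374718]), np.float64(0.038148641656522084))
-9.187000000000001 [282.5 256.4] [295.2 265. ]
-9.137 [283.6 258. ] [296.3 266.6]
-9.087 [284.9 259.5] [297.6 268.2]
```

View pics/r9k.png

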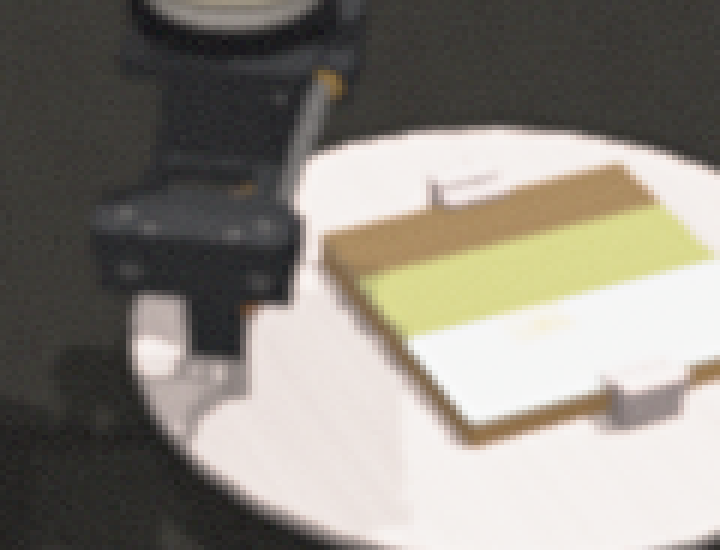

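Knob is slightly ahead, at about -9.19 (tool at -9.15), and it has run free for over 9 s. Time to catch: follow, close, and ramp down.

```bash
python3 -c "
from h import *
t=np.arange(1,8)/8; th=-9.22-(.555*t-.5*.045*t*t); th=np.r_[th,th[-1]-.055,th[-1]-.09,th[-1]-.105]
rows([.4448,-.0653],th)"
```

```text
1 tx 1.50 ty -0.95  th -9.289
2 tx 2.25 ty -1.30  th -9.357
3 tx 3.05 ty -1.65  th -9.425
4 tx 3.85 ty -1.90  th -9.492
5 tx 4.65 ty -2.10  th -9.558
6 tx 5.45 ty -2.25  th -9.624
7 tx 6.25 ty -2.35  th -9.688
8 tx 6.95 ty -2.40  th -9.743
9 tx 7.40 ty -2.40  th -9.778
10 tx 7.55 ty -2.40  th -9.793
end cmd [0.4484 0.0138]
```

```bash
python3 -m handwheel '[{"tx":1.5,"ty":-0.95,"tz":0,"wx":0,"wy":0,"wz":0,"gripper":0},{"tx":2.25,"ty":-1.3,"tz":0,"wx":0,"wy":0,"wz":0,"gripper":0},{"tx":3.05,"ty":-1.65,"tz":0,"wx":0,"wy":0,"wz":0,"gripper":0},{"tx":3.85,"ty":-1.9,"tz":0,"wx":0,"wy":0,"wz":0,"gripper":0},{"tx":4.65,"ty":-2.1,"tz":0,"wx":0,"wy":0,"wz":0,"gripper":0},{"tx":5.45,"ty":-2.25,"tz":0,"wx":0,"wy":0,"wz":0,"gripper":0},{"tx":6.25,"ty":-2.35,"tz":0,"wx":0,"wy":0,"wz":0,"gripper":0},{"tx":6.95,"ty":-2.4,"tz":0,"wx":0,"wy":0,"wz":0,"gripper":0},{"tx":7.4,"ty":-2.4,"tz":0,"wx":0,"wy":0,"wz":0,"gripper":0},{"tx":7.55,"ty":-2.4,"tz":0,"wx":0,"wy":0,"wz":0,"gripper":0}]' 12
python3 -m handwheel '[{"tx":0,"ty":0,"tz":0,"wx":0,"wy":0,"wz":0,"gripper":0},{"tx":0,"ty":0,"tz":0,"wx":0,"wy":0,"wz":0,"gripper":0},{"tx":0,"ty":0,"tz":0,"wx":0,"wy":0,"wz":0,"gripper":0},{"tx":0,"ty":0,"tz":0,"wx":0,"wy":0,"wz":0,"gripper":0},{"tx":0,"ty":0,"tz":0,"wx":0,"wy":0,"wz":0,"gripper":0},{"tx":0,"ty":0,"tz":0,"wx":0,"wy":0,"wz":0,"gripper":0}]'
python3 - <<'E'
from h import *
chk("e1",-9.79,180,250); print(robot.get_obs()["width"])
p=robot.read_camera("side"); cv2.imwrite("pics/e2.png",p["img"][:,:,::-1]); print(angle2(p["img"],-9.79))
E
```

```text
clock: 18.02
ee_pos: [0.4487, 0.0142, 0.1455]
ee_rot: [[0.346, 0.938, -0.0], [0.938, -0.346, -0.0], [-0.0, -0.0, -1.0]]
wrist_force: [-1.5, 0.5, 3.0]
width: 0.0295
clock: 18.77
ee_pos: [0.4486, 0.0139, 0.1455]
ee_rot: [[0.347, 0.938, -0.0], [0.938, -0.347, 0.0], [-0.0, -0.0, -1.0]]
wrist_force: [-1.4, 0.7, 3.4]
width: 0.0293
t 18.775 tool 0.12480118375179125 2.773302087238025 [0.44856747 0.01393107 0.1454613 ] [-1.4  0.7  3.4]
orange 15 285.3333333333333 241.13333333333333 pred [285.27670194 231.29834059]
angle (np.float64(-9.748942353815204), np.float64(0.039356693895917116), np.float64(0.06356068016277548))
(np.float64(-9.767404490809398), array([-0.69741909,  1.2701038 ]), np.float64(0.029961181098088496))
-9.84 [280.1 235.3] [292.1 243. ]
-9.79 [279.6 236.9] [291.6 244.6]
-9.739999999999998 [279.1 238.4] [291.2 246.2]
0.029684748071113293
(np.float64(-9.768188371149256), array([-0.70950896,  1.25149166]), np.float64(0.030159068448305786))
```

View pics/e1k.png

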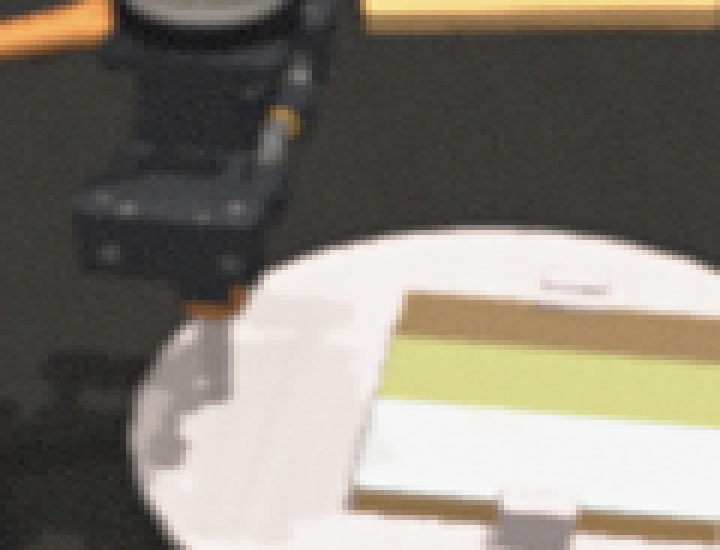

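View pics/e2.png

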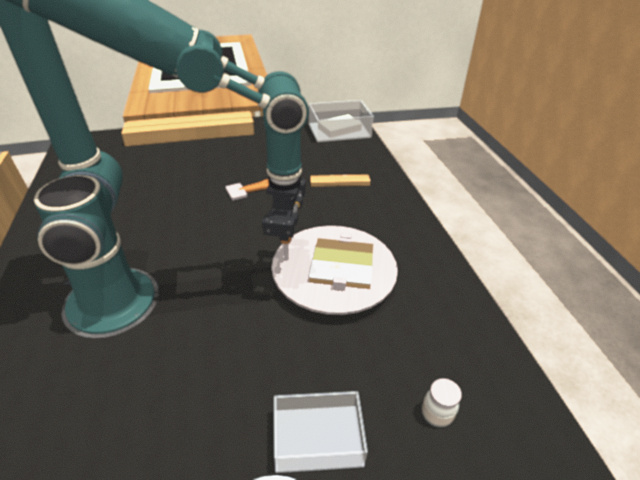

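The knob is gripped (width 29.6 mm, knob at about col 285, row 241). The table angle is the same in two successive pictures (-9.767, -9.768), so it is standing still. The bystanders look unmoved. Handing in.

```bash
python3 -c "
from station import robot
print(robot.hand_in())"
```

```text
the job is handed in; nothing more can be done
None
```

I gripped the knob, drove the turntable clockwise to a commanded 1.25 rad/s (about one turn in five seconds) and let go. I then rode along with the fingers open for roughly 9 s. After that I closed on the knob, stopped the table and handed in at about 19 s, still gripping. No verdict was reported.

- **Ride:** The measured tool angle was within about 0.09 rad (11 mm) of the knob's, usually much less. The wrist force read about 1 N or less. The opening was about 88 mm from shortly after release until the catch. The table slowed to an estimated 0.55 rad/s by the catch.
- **Final checks:** The opening is 29.6 mm on a 30 mm knob with a 12 N grip set. The tool is at radius 124.8 mm against the knob's 125 mm. Two successive pictures, 0.05 s apart or slightly more, gave the same table angle (-9.767 and -9.768 rad). In the last side view the other things on the bench look unmoved, and the hand stayed well above the canvas throughout.
- **Disagreements:** My first move calls were refused because rows need all seven keys, and nothing moved. The canvas-based and knob-based angle estimates differed by up to 0.05 rad (6 mm), so I used values between them. One look at 15.4 s had the knob hidden, so I relied mostly on the prediction there. Contact forces were not measured directly.

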